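# Clear the plate and sort out the rattling optics cells

### The job

Take the blue scraper block by its grip and wipe every orange chip off the white plate into the grey gutter in front of it, without touching the chips with the fingers, and stand the scraper back upright on the black mat. Put no cell on the plate before the chips are off; lift each sealed optics cell, tilt it well lengthwise one way and the other to feel whether a core shifts inside, and lay the sound ones on the cleared white plate and the rattling ones in the red tray, each lying flat and lengthwise down the slope.

Things in the scene. Friction and masses are not known exactly. Their poses are not given: they have to be found in the camera images.
- station: fixed clearing station: white plate 200 (x) x 250 (y) mm, top 22 mm above the origin (under the plate's centre), frame tilted 9 degrees so that the plate slopes down to the near (-x) side; side lips at y = -128 and +128 mm, 6 mm thick, stand 8 mm above the plate; no lip on the far side; along the near side, x -100 to -170 mm, an open grey gutter, floor at 4 mm, outer wall 30 mm high
- reject_tray: fixed open red tray, 160 (x) x 190 (y) x 22 mm high outside, walls and floor 4 mm thick; frame tilted like the plate, 9 degrees down to the near (-x) side; origin at the centre of its underside
- mat: fixed black rubber mat 100 (x) x 160 (y) x 3 mm, level; origin at the centre of its underside. Tray and mat may change places
- scraper: loose scraper block: blue block with a black foot, 40 mm thick (x) x 120 mm wide (y), 28 mm high, flat underneath; on its middle stands a grey grip 30 mm (x) x 40 mm (y) reaching from 28 to 83 mm above the origin (centre of the underside); 0.16 to 0.26 kg
- cell_a: sealed optics cell: grey box with black end caps and a blank white label on top, 107 mm long (its x) x 26 mm wide (y) x 28 mm high (z), 0.40 kg, best gripped across its width at mid-length; origin at the centre of its underside. The five look and weigh alike; three or four are present, and any number of them may rattle, another lot each time
- cell_b: same as cell_a. Inside each cell sits a heavy core (0.26 kg), at mid-length to begin with: bonded in a sound cell; free in a rattling one to slide 25 mm either way along the cell's x, once the cell is tilted lengthwise by more than 5 degrees or so (at 30 degrees it reaches the lower end within 0.5 s)
- cell_c: same as cell_a. A core that has slid stays there when the cell is level again: the moment of the held, levelled cell about its y then differs by about 0.13 N m between having been tilted one way and the other; with a sound cell it changes by 0.02 at most
- cell_d: same as cell_a
- cell_e: same as cell_a
- cell_a_core (a joint): place of the core inside cell_a along the cell's x, in m from mid-length (hidden from view): within 0.004 of zero always if sound, up to 0.025 either way if it rattles
- cell_b_core (a joint): place of the core inside cell_b along the cell's x, in m from mid-length (hidden from view): within 0.004 of zero always if sound, up to 0.025 either way if it rattles
- cell_c_core (a joint): place of the core inside cell_c along the cell's x, in m from mid-length (hidden from view): within 0.004 of zero always if sound, up to 0.025 either way if it rattles
- cell_d_core (a joint): place of the core inside cell_d along the cell's x, in m from mid-length (hidden from view): within 0.004 of zero always if sound, up to 0.025 either way if it rattles
- cell_e_core (a joint): place of the core inside cell_e along the cell's x, in m from mid-length (hidden from view): within 0.004 of zero always if sound, up to 0.025 either way if it rattles
- chip_1: loose orange plastic chip 16 x 12 x 8 mm lying on the plate; origin at the centre of its underside. Three to five are present
- chip_2: loose orange plastic chip 16 x 12 x 8 mm lying on the plate; origin at the centre of its underside. Three to five are present
- chip_3: loose orange plastic chip 16 x 12 x 8 mm lying on the plate; origin at the centre of its underside. Three to five are present
- chip_4: loose orange plastic chip 16 x 12 x 8 mm lying on the plate; origin at the centre of its underside. Three to five are present
- chip_5: loose orange plastic chip 16 x 12 x 8 mm lying on the plate; origin at the centre of its underside. Three to five are present
Things that resemble listed ones, but are neither listed nor needed, are in the scene too. What is shaped like the cell_a but pink is not meant.

How it is judged (in metres and radians):
On the way:
1. every chip lies in the gutter while no cell is on the plate yet (x of chip_1 in the frame of station between -0.172 and -0.1 m and y of chip_1 in the frame of station between -0.126 and 0.126 m and z of chip_1 in the frame of station between -0.002 and 0.021 m and x of chip_2 in the frame of station between -0.172 and -0.1 m and y of chip_2 in the frame of station between -0.126 and 0.126 m and z of chip_2 in the frame of station between -0.002 and 0.021 m and x of chip_3 in the frame of station between -0.172 and -0.1 m and y of chip_3 in the frame of station between -0.126 and 0.126 m and z of chip_3 in the frame of station between -0.002 and 0.021 m and x of chip_4 in the frame of station between -0.172 and -0.1 m and y of chip_4 in the frame of station between -0.126 and 0.126 m and z of chip_4 in the frame of station between -0.002 and 0.021 m and x of chip_5 in the frame of station between -0.172 and -0.1 m and y of chip_5 in the frame of station between -0.126 and 0.126 m and z of chip_5 in the frame of station between -0.002 and 0.021 m and not (x of cell_a in the frame of station between -0.1 and 0.1 m and y of cell_a in the frame of station between -0.125 and 0.125 m and z of cell_a in the frame of station between 0.01 and 0.058 m) and not (x of cell_b in the frame of station between -0.1 and 0.1 m and y of cell_b in the frame of station between -0.125 and 0.125 m and z of cell_b in the frame of station between 0.01 and 0.058 m) and not (x of cell_c in the frame of station between -0.1 and 0.1 m and y of cell_c in the frame of station between -0.125 and 0.125 m and z of cell_c in the frame of station between 0.01 and 0.058 m) and not (x of cell_d in the frame of station between -0.1 and 0.1 m and y of cell_d in the frame of station between -0.125 and 0.125 m and z of cell_d in the frame of station between 0.01 and 0.058 m) and not (x of cell_e in the frame of station between -0.1 and 0.1 m and y of cell_e in the frame of station between -0.125 and 0.125 m and z of cell_e in the frame of station between 0.01 and 0.058 m)), for 0.2 s.
At the end, for the whole second after the job is handed in: chips all in the gutter; sound cells flat on the plate, rattling cells (core shifted over 10 mm) flat in the tray, centres inside, lengthwise down the slope within 17 degrees; scraper upright within 8 degrees, its centre over the mat; all at rest (x of chip_1 in the frame of station between -0.172 and -0.1 m and y of chip_1 in the frame of station between -0.126 and 0.126 m and z of chip_1 in the frame of station between -0.002 and 0.021 m and x of chip_2 in the frame of station between -0.172 and -0.1 m and y of chip_2 in the frame of station between -0.126 and 0.126 m and z of chip_2 in the frame of station between -0.002 and 0.021 m and x of chip_3 in the frame of station between -0.172 and -0.1 m and y of chip_3 in the frame of station between -0.126 and 0.126 m and z of chip_3 in the frame of station between -0.002 and 0.021 m and x of chip_4 in the frame of station between -0.172 and -0.1 m and y of chip_4 in the frame of station between -0.126 and 0.126 m and z of chip_4 in the frame of station between -0.002 and 0.021 m and x of chip_5 in the frame of station between -0.172 and -0.1 m and y of chip_5 in the frame of station between -0.126 and 0.126 m and z of chip_5 in the frame of station between -0.002 and 0.021 m and ((x of cell_a in the frame of station between -0.1 and 0.1 m and y of cell_a in the frame of station between -0.125 and 0.125 m and z of cell_a in the frame of station between 0.01 and 0.058 m and angle between the x axis of cell_a and the x axis of station, either way round below 0.3 rad and value of joint cell_a_core between -0.006 and 0.006 m) or (x of cell_a in the frame of reject_tray between -0.075 and 0.075 m and y of cell_a in the frame of reject_tray between -0.09 and 0.09 m and z of cell_a in the frame of reject_tray between -0.002 and 0.04 m and angle between the x axis of cell_a and the x axis of reject_tray, either way round below 0.3 rad and (value of joint cell_a_core below -0.01 m or value of joint cell_a_core above 0.01 m))) and ((x of cell_b in the frame of station between -0.1 and 0.1 m and y of cell_b in the frame of station between -0.125 and 0.125 m and z of cell_b in the frame of station between 0.01 and 0.058 m and angle between the x axis of cell_b and the x axis of station, either way round below 0.3 rad and value of joint cell_b_core between -0.006 and 0.006 m) or (x of cell_b in the frame of reject_tray between -0.075 and 0.075 m and y of cell_b in the frame of reject_tray between -0.09 and 0.09 m and z of cell_b in the frame of reject_tray between -0.002 and 0.04 m and angle between the x axis of cell_b and the x axis of reject_tray, either way round below 0.3 rad and (value of joint cell_b_core below -0.01 m or value of joint cell_b_core above 0.01 m))) and ((x of cell_c in the frame of station between -0.1 and 0.1 m and y of cell_c in the frame of station between -0.125 and 0.125 m and z of cell_c in the frame of station between 0.01 and 0.058 m and angle between the x axis of cell_c and the x axis of station, either way round below 0.3 rad and value of joint cell_c_core between -0.006 and 0.006 m) or (x of cell_c in the frame of reject_tray between -0.075 and 0.075 m and y of cell_c in the frame of reject_tray between -0.09 and 0.09 m and z of cell_c in the frame of reject_tray between -0.002 and 0.04 m and angle between the x axis of cell_c and the x axis of reject_tray, either way round below 0.3 rad and (value of joint cell_c_core below -0.01 m or value of joint cell_c_core above 0.01 m))) and ((x of cell_d in the frame of station between -0.1 and 0.1 m and y of cell_d in the frame of station between -0.125 and 0.125 m and z of cell_d in the frame of station between 0.01 and 0.058 m and angle between the x axis of cell_d and the x axis of station, either way round below 0.3 rad and value of joint cell_d_core between -0.006 and 0.006 m) or (x of cell_d in the frame of reject_tray between -0.075 and 0.075 m and y of cell_d in the frame of reject_tray between -0.09 and 0.09 m and z of cell_d in the frame of reject_tray between -0.002 and 0.04 m and angle between the x axis of cell_d and the x axis of reject_tray, either way round below 0.3 rad and (value of joint cell_d_core below -0.01 m or value of joint cell_d_core above 0.01 m))) and ((x of cell_e in the frame of station between -0.1 and 0.1 m and y of cell_e in the frame of station between -0.125 and 0.125 m and z of cell_e in the frame of station between 0.01 and 0.058 m and angle between the x axis of cell_e and the x axis of station, either way round below 0.3 rad and value of joint cell_e_core between -0.006 and 0.006 m) or (x of cell_e in the frame of reject_tray between -0.075 and 0.075 m and y of cell_e in the frame of reject_tray between -0.09 and 0.09 m and z of cell_e in the frame of reject_tray between -0.002 and 0.04 m and angle between the x axis of cell_e and the x axis of reject_tray, either way round below 0.3 rad and (value of joint cell_e_core below -0.01 m or value of joint cell_e_core above 0.01 m))) and linear speed of each of cell_a, cell_b, cell_c, cell_d, cell_e, scraper below 0.02 m/s and x of scraper in the frame of mat between -0.05 and 0.05 m and y of scraper in the frame of mat between -0.08 and 0.08 m and angle between scraper's own z axis and vertical below 0.15 rad and height (world z) of scraper below 0.01 m); the robot touches nothing.
It fails at once if the fingers press on a chip (contact force between the fingers and chip_1 above 1 N or contact force between the fingers and chip_2 above 1 N or contact force between the fingers and chip_3 above 1 N or contact force between the fingers and chip_4 above 1 N or contact force between the fingers and chip_5 above 1 N).
Of cell_a, cell_b, cell_c, cell_d, cell_e only 3 to 4 are there at a start; the rules pass over those that are not, and their reading is None.
Of chip_1, chip_2, chip_3, chip_4, chip_5 only 3 to 5 are there at a start; the rules pass over those that are not, and their reading is None.
At some moment in a run one of scraper, cell_a, cell_b, cell_c, cell_d, cell_e may be knocked a few centimetres aside while the robot is not near it.
Once in a run the grip may slacken for a moment while it holds something.
It also fails if it takes over 210 s, if anything falls off the work surface, if the arm or the gripper's body presses on something with over 40 N, if the wrist force passes 120 N, or if a joint passes its speed limit or range.

### The arm

A 7-joint arm with a two-finger parallel gripper is mounted at the origin on a cart in front of the work surface, level with it; the furniture and walls round the work are solid. World frame = base frame: x ahead of the robot, y to its left, z up, the work surface at z = 0. Lengths are in mm, angles in rad, forces in N, time in s.
With the tool pointing down it reaches from about 425 to 1025 mm from the base axis. Payload 9.4 kg.
Tool frame: the origin (TCP) lies at the very end of the fingers, on their centre line; the grasp point (between the pads) lies 19 mm behind it (manip.grip_point_offset is the distance from the TCP to the grasp point, in mm); z points along the fingers, y is the direction in which the jaws open and shut (so a half turn about z gives the same grasp; the last joint's range is limited). The gripper opens to 93 mm and grips with 3 to 60 N. Pads are 15 mm wide; open, the fingers measure 128 mm over their backs; the gripper's body (75 mm by 188 mm) begins 65 mm behind the grasp point.
Start: joints at [-1.344, 0.599, -0.003, 1.599, 0.002, 0.943, -0.08], TCP at [216.887, 691.798, 218.618] pointing down, gripper open.
Joint ranges: [-2.57, 2.57], [-0.35, 1.97], [-1.29, 1.29], [0.11, 2.56], [-1.05, 4.19], [0.11, 1.86], [-2.63, 2.63]. Speed limits (rad/s): [2.22, 2.22, 3.01, 3.01, 3.14, 3.14, 3.14].

### API

Orientations are given as a unit quaternion [x, y, z, w].
In Python, from bench import manip gives the robot as it stands.
- The arm moves only by the tool move_arm, never from a script. Its argument "increments" is a list of rows, each a list of 5 numbers: the shift along the world's x, y, z in mm, then the turn about the world's z in degrees, then the opening, from -1 (shut) to 1 (fully open). In form: [[x, y, z, yaw, jaw], ...]. A call has 1 to 20 rows; each row shifts and turns the commanded pose from where the row before left it; what a row does not reach is not made up. A row lasts 1/10 s, in which the tool goes at most 50 mm and 8.59 degrees, less where a joint would pass 70% of its speed; a pose out of reach is approached as far as the arm can. A call is refused whole if a number of a shift passes 50 or a number of a turn 8.59, either way. A call with a gripper value outside its range is refused whole. The fingers move at their own pace and stop on an object; "newtons" is the grip in N (left out, the last holds). Time passes only in rows, so rows that do not move let the fingers close. It gives the time, the measured TCP pose, the force and the opening at its end, in the units of the state.
- manip.read_state(): the state, without advancing time (a new reading comes with each control period).
- manip.grab_frame(name): name is "side" or "top"; returns a dict with "frame" (480x640x3 uint8, blue, green, red), "z_map" (480x640 float32, mm along the optical axis (not along the pixel's ray), 0 where there is no reading), "mtx" (3x3 intrinsics, pixels), "dist" ([k1, k2, p1, p2, k3] as OpenCV has them; the pictures are not rectified), "R" (3x3) and "t" (3): a world point X has camera coordinates R X + t. Camera axes: x right, y down, z forward; pixel columns grow to the right and rows downward; lengths in mm; the calibration is good to about 2 mm. A picture is of the moment at which its call begins.
- manip.close_job(): hands the job in, once; it reports no verdict.
The state is a dict: "t": time; "joint_positions": joint angles; "dq": joint speeds; "joint_efforts": joint torques, N m; "ee_pos": TCP position; "eef_rot": TCP orientation; "force": force on the tool from outside, world axes, zero at the start; "wrist_torque": the same for the moment, N m; "opening": opening from 0.0 (shut) to 1.0 (fully open).
Only numpy, scipy, OpenCV 4.12 (cv2) and the standard library are available. Lean on these libraries where they do the work, as an engineer would, in place of code of your own. Each camera call takes 0.05 s, during which the arm holds its last target.

## Working session

There is one attempt and no reset: what is moved stays moved. The work goes in short steps, Python scripts to look and compute and a tool call to move; the robot and the scene stay as the last step left them, time stands still between calls to the robot, and variables do not carry over. Pictures are saved under pics/ and viewed, and the job is handed in when it is done.

Besides the shell and the picture viewer there is one more tool, called after "Request:" as name([rows], argument=value, ...), one row to a line, values as JSON. move_arm: Moves the arm, as the interface text tells. Its arguments: {"type":"object","properties":{"increments":{"type":"array","items":{"type":"array","items":{"type":"number"}}},"newtons":{"type":"number"}},"required":["increments"]}

```bash
mkdir -p pics; ls; cat > h.py <<'E'
import numpy as np, cv2, json
from bench import manip
def grab(n):
    f=manip.grab_frame(n); np.savez('last_%s.npz'%n,**{k:np.asarray(v) for k,v in f.items()}); return {k:np.asarray(v) for k,v in f.items()}
def load(n): return dict(np.load('last_%s.npz'%n))
def ray(f,uv):
    uv=np.asarray(uv,float).reshape(-1,1,2)
    p=cv2.undistortPoints(uv,f['mtx'].astype(float),f['dist'].astype(float)).reshape(-1,2)
    d=np.c_[p,np.ones(len(p))]@f['R']
    return -f['R'].T@f['t'].ravel(), d
def onz(f,uv,z):
    c,d=ray(f,uv); return c+d*((z-c[2])/d[:,2])[:,None]
def depth(f,uv):
    c,d=ray(f,uv); uv=np.asarray(uv,int).reshape(-1,2); z=f['z_map'][uv[:,1],uv[:,0]]; return c+d*z[:,None]
def proj(f,X):
    X=np.asarray(X,float).reshape(-1,3)
    return cv2.projectPoints(X,cv2.Rodrigues(f['R'])[0],f['t'].astype(float),f['mtx'].astype(float),f['dist'].astype(float))[0].reshape(-1,2)
E
python3 - <<'E'
from h import *
for n in('top','side'):
    f=grab(n); cv2.imwrite(f'pics/{n}0.png',f['frame']); c,_=ray(f,[[320,240]]); print(n,c)
print(manip.read_state(), manip.grip_point_offset)
E
```

```text
pics
top [ 299.13987001   59.78236954 1256.08740694]
side [  -76.0176793  -1086.4668985   1123.61318003]
{'t': 0.1, 'joint_positions': array([-1.34369822,  0.60002332, -0.00252551,  1.60001835,  0.00176934,
        0.94290765, -0.07980571]), 'dq': array([ 2.44715995e-05, -2.11121365e-03,  2.21910526e-03, -1.27077351e-03,
        9.83646151e-04, -1.05056444e-03, -1.10318292e-03]), 'joint_efforts': array([ 4.33407782e-03, -7.66555381e+01,  1.50156654e+00, -2.52938193e+01,
       -5.24298032e-02,  1.35314694e-02,  3.95166114e-05]), 'ee_pos': array([216.77034861, 691.39355179, 217.87358622]), 'eef_rot': array([ 1.51305688e-01,  9.88486788e-01, -6.75620699e-04, -4.65789999e-05]), 'force': array([ 0.33877147, -0.19897835, -0.20076769]), 'wrist_torque': array([-0.01690615, -0.02889913,  0.00131279]), 'opening': 0.9979141073075393} 18.8
```

View pics/top0.png

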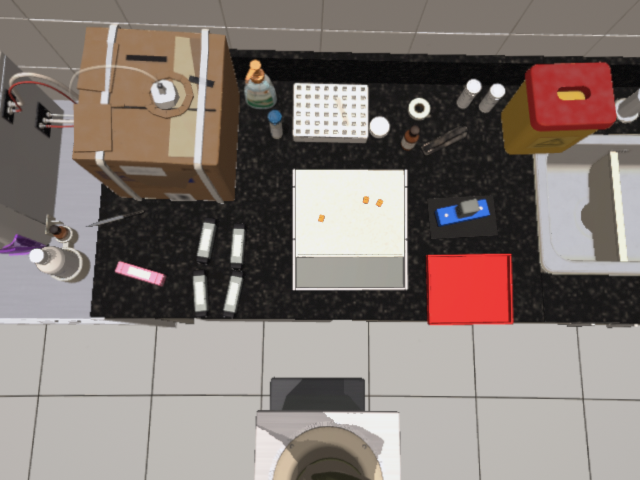

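View pics/side0.png

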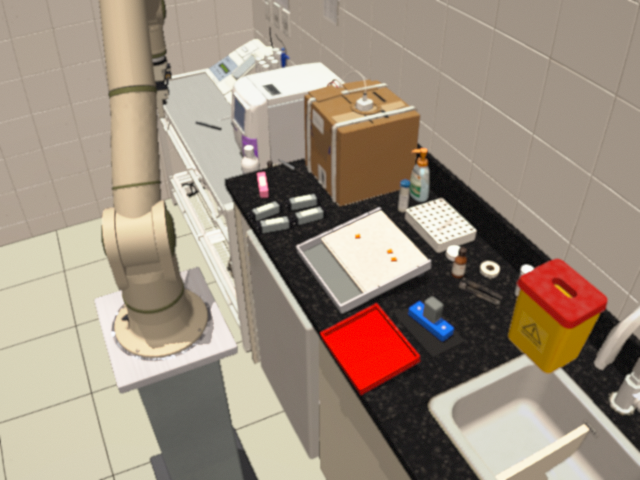

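```bash
python3 - <<'E'
from h import *
f=load('top'); s=load('side')
print(proj(f,[[0,0,0],[217,692,218],[400,0,0]]),proj(s,[[217,692,218],[0,0,0]]))
cells=[(205,240),(237,246),(200,294),(233,295)]
hsv=cv2.cvtColor(f['frame'],cv2.COLOR_BGR2HSV)
b=f['frame'].astype(int)
def rep(name,m,z,amin=15):
    n,l,st,c=cv2.connectedComponentsWithStats(m.astype('uint8'))
    for i in range(1,n):
        if st[i,4]<amin: continue
        pts=np.argwhere(l==i)[:,::-1].astype(np.float32)
        W=onz(f,pts,z)[:,:2].astype(np.float32)
        r=cv2.minAreaRect(W); print(name,c[i].round(),st[i,4],'mean',W.mean(0).round(1),'rect',np.round(r[0],1),np.round(r[1],1),round(r[2],1), 'depthpt',np.median(depth(f,pts),0).round(1))
H,S,V=hsv[...,0],hsv[...,1],hsv[...,2]
rep('orange',(H<22)&(H>5)&(S>140)&(V>150),30,8)
rep('red',((H<5)|(H>175))&(S>200)&(V>120),15,300)
rep('blue',(H>100)&(H<125)&(S>150),20,50)
m=(S<60)&(V>90); m[:,:180]=0;m[:,260:]=0;m[:215]=0;m[315:]=0
rep('cell',m,28,50)
m=(S<50)&(V>190); m[:,:280]=0;m[:,420:]=0;m[:160]=0;m[290:]=0
rep('plate',m,22,50)
m=(S<60)&(V>85)&(V<180); m[:,:440]=0;m[:,500:]=0;m[:185]=0;m[230:]=0
rep('grip',m,83,20)
E
```

```text
[[328.35140849 484.58746087]
 [-54.67950186 389.07384101]
 [329.48577872 298.66425002]] [[163.17429252 110.17325056]
 [161.09530623 320.52307721]]
orange [253.  73.] 37 mean [942.1 190.8] rect [940.8 191.4] [35.2 22.3] 6.4 depthpt [873.8 176.4 169.7]
orange [261.  74.] 18 mean [940.  171.8] rect [938.  171.3] [10.9 19.6] 59.8 depthpt [884.9 160.8 136.3]
orange [570.  96.] 227 mean [ 900.1 -582.4] rect [ 900.2 -582.7] [23.3 65.3] 0.7 depthpt [ 826.3 -502.3  180.9]
orange [365. 200.] 27 mean [630.9 -81.5] rect [631.  -81.4] [10.2 13.6] 76.1 depthpt [621.3 -76.8  65.5]
orange [379. 202.] 26 mean [ 624.6 -113.9] rect [ 624.7 -113.7] [ 9.4 14.1] 63.8 depthpt [ 615.6 -109.    63.2]
orange [321. 218.] 24 mean [584.9  22.5] rect [584.6  22.4] [ 8.8 13.6] 72.6 depthpt [578.   23.3  58.6]
blue [459. 214.] 602 mean [ 602.2 -305. ] rect [ 606.5 -311.2] [ 43.3 126.8] 13.0 depthpt [ 598.1 -288.1   30.4]
cell [205. 240.] 410 mean [530. 287.] rect [530.2 287. ] [26.5 80.6] 81.6 depthpt [529.7 286.9  28.4]
cell [237. 245.] 403 mean [517.1 215. ] rect [517.9 214.8] [26.9 79.7] 87.4 depthpt [517.3 214.
[... 166 characters left out ...]
0.7] [26.8 80.7] 80.2 depthpt [405.9 220.7  28.4]
plate [349. 213.] 9269 mean [600.  -44.7] rect [601.2 -46.8] [208.1 255.6] 1.0 depthpt [591.4 -41.2  52. ]
plate [294. 212.] 100 mean [598.8  86.8] rect [599.1  86.8] [118.    2.4] 1.1 depthpt [589.6  85.9  60.2]
plate [406. 212.] 100 mean [ 603.3 -177. ] rect [ 603.6 -177. ] [  2.4 118.8] 88.9 depthpt [ 593.7 -169.5   60.4]
plate [294. 264.] 100 mean [475.8  84.5] rect [476.1  84.5] [113.8   2.3] 1.1 depthpt [473.   84.   41.2]
plate [365. 280.] 272 mean [442.8 -79.8] rect [433.  -69.7] [102.  279.5] 24.6 depthpt [422.6 -78.4  33.4]
grip [470. 206.] 210 mean [ 605.6 -310.2] rect [ 605.6 -310.4] [28.3 39. ] 12.4 depthpt [ 604.3 -309.2   85.8]
```

```bash
python3 - <<'E'
from h import *
f=load('top');a=f['frame']
A=cv2.resize(a[210:320,180:300],None,fx=5,fy=5,interpolation=cv2.INTER_CUBIC)
cv2.imwrite('pics/cells0.png',A)
B=cv2.resize(a[160:335,285:520],None,fx=3.4,fy=3.4,interpolation=cv2.INTER_CUBIC)
cv2.imwrite('pics/st0.png',B)
E
```

```text
(no output)
```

View pics/cells0.png

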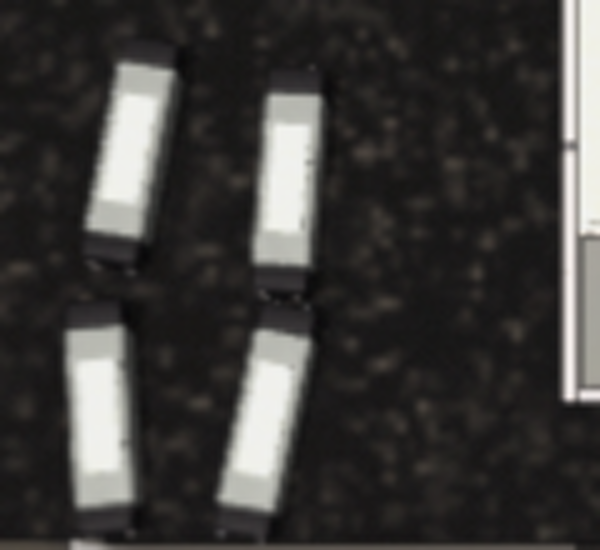

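View pics/st0.png

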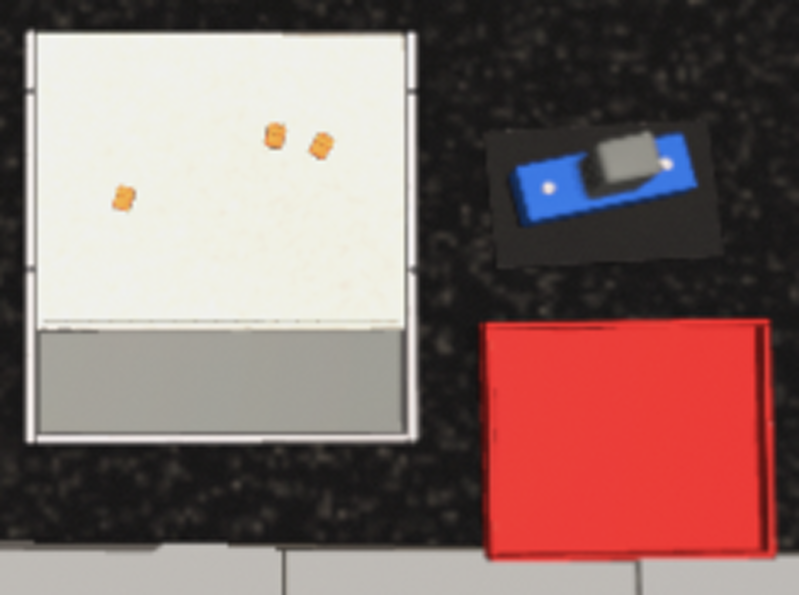

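```bash
python3 - <<'E'
from h import *
f=load('top')
hsv=cv2.cvtColor(f['frame'],cv2.COLOR_BGR2HSV);H,S,V=[hsv[...,i] for i in range(3)]
def plane(P):
    A=np.c_[P[:,:2],np.ones(len(P))]; k=np.linalg.lstsq(A,P[:,2],rcond=None)[0]; r=P[:,2]-A@k
    k=np.linalg.lstsq(A[abs(r)<3],P[abs(r)<3,2],rcond=None)[0]; return k
m=(S<50)&(V>190); m[:,:298]=0;m[:,403:]=0;m[:173]=0;m[250:]=0
pts=np.argwhere(m)[:,::-1]; P=depth(f,pts); k=plane(P); print('plate k',k,'slope deg',np.degrees(np.arctan(np.hypot(*k[:2]))),'dir',np.degrees(np.arctan2(k[1],k[0])),P.min(0),P.max(0))
r=cv2.minAreaRect(P[:,:2].astype(np.float32));print(r)
m=((H<8)|(H>172))&(S>150)&(V>90);m[:240]=0;m[:,:410]=0
n,l,st,c=cv2.connectedComponentsWithStats(m.astype('uint8'));i=1+np.argmax(st[1:,4]);print(st[i])
pts=np.argwhere(l==i)[:,::-1];P=depth(f,pts);print(P.min(0),P.max(0)); r=cv2.minAreaRect(P[:,:2].astype(np.float32));print(r)
inn=pts[(pts[:,0]>st[i,0]+12)&(pts[:,0]<st[i,0]+st[i,2]-14)&(pts[:,1]>st[i,1]+8)&(pts[:,1]<st[i,1]+st[i,3]-8)]
k=plane(depth(f,inn));print('tray k',k,np.degrees(np.arctan(np.hypot(*k[:2]))),np.degrees(np.arctan2(k[1],k[0])))
# mat
m=(V<45);m[:,:425]=0;m[:,505:]=0;m[:190]=0;m[245:]=0
for y in (195,215,235): print(depth(f,[[432,y],[492,y]]).round())
print('mat corners',onz(f,[[429,199],[493,197],[496,234],[431,238.5]],3).round())
# station corners from crop: outer frame corners
print('station crn',onz(f,[[293,169.5],[407,169],[407,289],[293,290]],30).round())
st=manip.read_state();print(st['ee_pos'],st['joint_positions'])
for u,v in [(365,200),(379,202),(321,218)]: print(depth(f,[[u,v]]))
E
```

```text
plate k [-1.48596346e-01  5.89989459e-02  1.46675831e+02] slope deg 9.083596571097345 dir 158.34485849551734 [ 299.13987001 -164.72789801   30.87105734] [ 685.96734552   77.20767703 1256.08740694]
((492.842041015625, -45.64098358154297), (384.06585693359375, 239.93194580078125), 0.8944075107574463)
[ 426  253   88   72 6035]
[ 299.13987001 -431.42831119   -6.13681226] [ 514.59724342   59.78236954 1256.08740694]
((414.2181701660156, -184.67977905273438), (177.77108764648438, 510.31036376953125), 6.002040386199951)
tray k [-6.15496622e-02  5.50899029e-01  2.23334081e+02] 29.000773954282092 96.3749817851464
[[ 651. -245.    7.]
 [ 654. -390.    4.]]
[[ 602. -243.    6.]
 [ 605. -388.    3.]]
[[ 554. -243.    4.]
 [ 555. -384.    8.]]
mat corners [[ 642. -238.    3.]
 [ 650. -393.    3.]
 [ 559. -395.    3.]
 [ 545. -240.    3.]]
station crn [[ 701.   90.   30.]
 [ 707. -181.   30.]
 [ 422. -175.   30.]
 [ 416.   84.   30.]]
[216.77034861 691.39355179 217.87358622] [-1.34369822  0.60002332 -0.00252551  1.60001835  0.00176934  0.94290765
 -0.07980571]
[[620.94683664 -76.80646096  62.52121044]]
[[ 615.31269363 -108.07659607   68.07691105]]
[[577.98435938  23.29187039  58.54821815]]
```

```bash
cat >> h.py <<'E'
def rfit(P):
    P=P[P[:,2]<300]; A=np.c_[P[:,:2],np.ones(len(P))]; m=np.ones(len(P),bool)
    for _ in range(5):
        k=np.linalg.lstsq(A[m],P[m,2],rcond=None)[0]; m=abs(P[:,2]-A@k)<4
    return k,P
E
python3 - <<'E'
from h import *
f=load('top')
hsv=cv2.cvtColor(f['frame'],cv2.COLOR_BGR2HSV);H,S,V=[hsv[...,i] for i in range(3)]
def onplane(uv,k):
    c,d=ray(f,uv); t=(k[2]+k[0]*c[0]+k[1]*c[1]-c[2])/(d[:,2]-d[:,:2]@k[:2]); return c+d*t[:,None]
def show(n,k): print(n,k,'slope',np.degrees(np.arctan(np.hypot(*k[:2]))).round(2),'dir',np.degrees(np.arctan2(k[1],k[0])).round(2))
m=(S<50)&(V>190); m[:,:298]=0;m[:,403:]=0;m[:173]=0;m[250:]=0
k,P=rfit(depth(f,np.argwhere(m)[:,::-1])); show('plate',k)
print('plate corners',onplane([[297,171],[404.5,171],[403.5,256],[296,256]],k).round(1), 'gutter near inner', onplane([[296,288],[404,287]],k).round(1))
for u,v in [(365,200),(379,202),(321,218)]: print('chip',onplane([[u,v]],k+[0,0,8]).round(1))
m=((H<8)|(H>172))&(S>150)&(V>90);m[:240]=0;m[:,:410]=0
pts=np.argwhere(m)[:,::-1]
x0,y0=pts.min(0);x1,y1=pts.max(0)
inn=pts[(pts[:,0]>x0+12)&(pts[:,0]<x1-14)&(pts[:,1]>y0+8)&(pts[:,1]<y1-8)]
k,P=rfit(depth(f,inn)); show('tray floor',k)
kr=k+[0,0,18/np.cos(np.radians(9))]
cnt=max(cv2.findContours(m.astype('uint8'),0,2)[0],key=cv2.contourArea)
W=onplane(cnt.reshape(-1,2),kr);r=cv2.minAreaRect(W[:,:2].astype(np.float32));print(r,cv2.boxPoints(r))
E
```

```text
plate [ 1.60941205e-01  3.57096358e-03 -4.31069167e+01] slope 9.15 dir 1.27
plate corners [[ 685.3   79.6   67.5]
 [ 690.1 -167.7   67.4]
 [ 496.9 -167.7   36.3]
 [ 493.2   78.8   36.6]] gutter near inner [[ 421.3   77.7   25. ]
 [ 426.8 -169.5   25. ]]
chip [[620.4 -76.6  64.5]]
chip [[ 616.5 -108.7   63.7]]
chip [[578.1  23.3  58. ]]
tray floor [ 1.59381852e-01  6.31580696e-03 -4.77077059e+01] slope 9.06 dir 2.27
((424.2970886230469, -316.15435791015625), (158.28614807128906, 196.3418731689453), 1.76042902469635) [[ 342.1755  -220.46106]
 [ 348.20724 -416.71027]
 [ 506.41867 -411.84766]
 [ 500.38693 -215.59845]]
```

Request:
move_arm([
  [16,-40,0,-7,1],
  [16,-40,0,-7,1],
  [16,-40,0,-7,1],
  [16,-40,0,-7,1],
  [16,-40,0,-7,1],
  [16,-40,0,-7,1],
  [16,-40,0,-7,1],
  [16,-40,0,-7,1],
  [16,-40,0,-7,1],
  [16,-40,0,-7,1],
  [16,-40,0,-7,1],
  [16,-40,0,-7,1],
  [16,-40,0,-7,1],
  [16,-40,0,-7,1],
  [16,-40,0,-7,1],
  [16,-40,0,-7,1],
  [16,-40,0,-7,1],
  [16,-40,0,-7,1],
  [16,-40,0,-7,1],
  [16,-40,0,-7,1],
])

```text
t: 2.1
ee_pos: [537.2, -109.8, 218.5]
eef_rot: [0.981, 0.194, -0.0, -0.0]
force: [0.7, 1.2, 0.4]
opening: 1.002
```

Request:
move_arm([
  [10,-30,0,-3,1],
  [10,-30,0,-3,1],
  [10,-30,0,-4,1],
  [10,-30,0,0,1],
  [10,-30,0,0,1],
  [10,-30,0,0,1],
  [8,-20,0,0,1],
  [0,0,0,0,1],
  [0,0,-40,0,1],
  [0,0,-40,0,1],
  [0,0,0,0,1],
])

```text
t: 3.2
ee_pos: [602.4, -305.0, 133.8]
eef_rot: [0.994, 0.11, -0.004, -0.003]
force: [0.0, 0.0, -0.2]
opening: 1.001
```

```bash
python3 - <<'E'
from h import *
s=manip.read_state(); print(s['ee_pos'],s['eef_rot'],s['joint_positions'].round(2))
f=grab('top');cv2.imwrite('pics/top1.png',cv2.resize(f['frame'][160:335,385:560],None,fx=3.4,fy=3.4))
f=grab('side');cv2.imwrite('pics/side1.png',cv2.resize(f['frame'][200:420,280:520],None,fx=2.5,fy=2.5))
E
```

```text
[ 602.41975629 -305.03434499  133.83581723] [ 0.99390232  0.1101778  -0.00351707 -0.00258172] [ 0.    0.72  0.63  1.81 -0.56  0.81 -0.43]
```

View pics/side1.png

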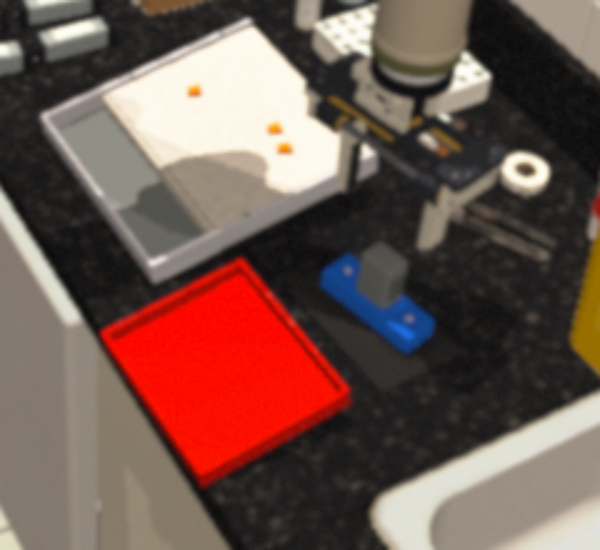

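Request:
move_arm([
  [0,0,0,0,1],
  [0,0,0,0,1],
])

```text
t: 3.5
ee_pos: [605.7, -308.6, 140.7]
eef_rot: [0.994, 0.11, 0.001, 0.001]
force: [-0.2, 0.4, -1.1]
opening: 0.999
```

```bash
python3 - <<'E'
from h import *
s=manip.read_state(); print(s['ee_pos'],s['eef_rot'],s['joint_positions'].round(2),s['dq'].round(3))
f=load('top')
print(proj(f,s['ee_pos']))
E
```

```text
[ 605.74170287 -308.64429458  140.71409824] [9.93955758e-01 1.09772243e-01 1.22561695e-03 7.09199254e-04] [ 0.    0.71  0.63  1.8  -0.56  0.81 -0.43] [ 0.001  0.003 -0.006  0.004 -0.003 -0.003  0.002]
[[477.13541382 199.16790051]]
```

View pics/top1.png

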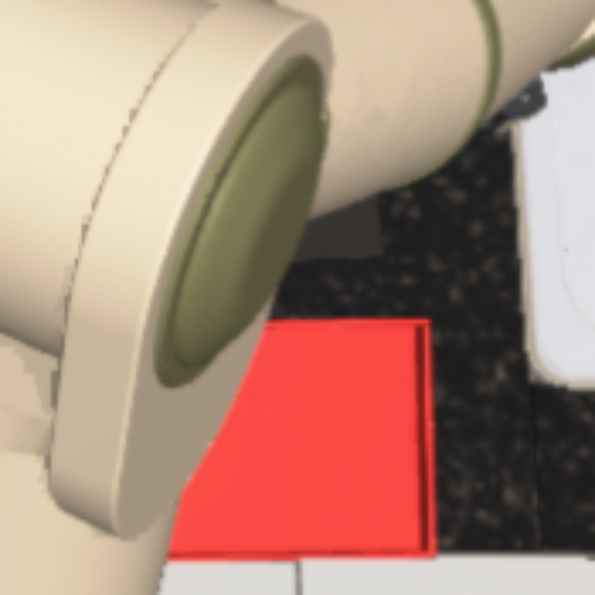

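Request:
move_arm([
  [0,-1,-30,0,1],
  [0,0,-30,0,1],
  [0,0,-20,0,1],
  [0,0,-14,0,1],
  [0,0,0,0,1],
  [0,0,0,0,1],
  [0,0,0,0,-1],
  [0,0,0,0,-1],
  [0,0,0,0,-1],
  [0,0,0,0,-1],
  [0,0,0,0,-1],
  [0,0,0,0,-1],
], newtons=25)

```text
t: 4.7
ee_pos: [604.9, -309.2, 44.7]
eef_rot: [0.994, 0.11, -0.0, -0.0]
force: [0.6, -1.0, 0.1]
opening: 0.532
```

```bash
python3 - <<'E'
from h import *
s=manip.read_state(); print(s['ee_pos'],s['force'],s['opening'])
f=grab('side');cv2.imwrite('pics/side2.png',cv2.resize(f['frame'][200:420,280:520],None,fx=2.5,fy=2.5))
E
```

```text
[ 604.89533681 -309.18909027   44.66206482] [ 0.59064067 -1.02368919  0.13759289] 0.5317562743014229
```

View pics/side2.png

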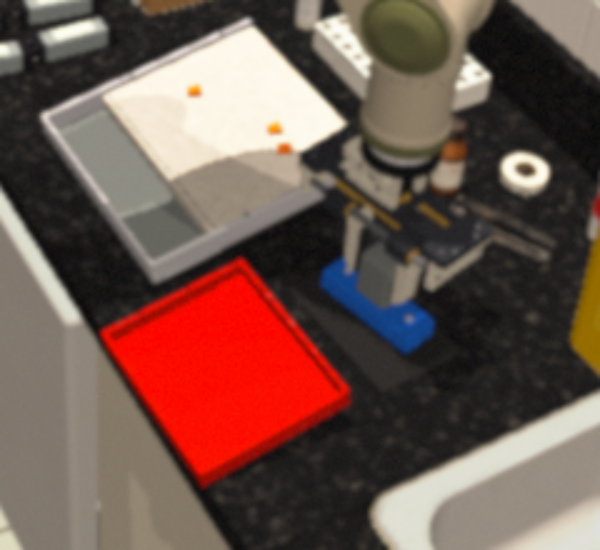

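Request:
move_arm([
  [0,0,0,0,-1],
  [0,0,0,0,-1],
  [0,0,0,0,-1],
  [0,0,0,0,-1],
  [0,0,0,0,-1],
], newtons=25)

```text
t: 5.25
ee_pos: [604.9, -309.3, 44.6]
eef_rot: [0.994, 0.11, -0.0, 0.0]
force: [-0.1, -1.3, -0.7]
opening: 0.432
```

Request:
move_arm([
  [0,0,15,0,-1],
  [0,0,25,0,-1],
  [0,0,30,0,-1],
  [0,0,30,0,-1],
  [0,0,30,0,-1],
  [0,0,20,0,-1],
  [5,20,0,-3,-1],
  [5,30,0,-3,-1],
  [10,30,0,-3,-1],
  [10,30,0,-3,-1],
  [10,30,0,0,-1],
  [10,30,0,0,-1],
  [5,30,0,0,-1],
  [0,12,0,0,-1],
  [0,0,0,0,-1],
  [0,0,0,0,-1],
  [0,0,0,0,-1],
], newtons=25)

```text
t: 6.95
ee_pos: [659.4, -99.4, 195.1]
eef_rot: [1.0, 0.004, 0.0, 0.0]
force: [-0.9, 0.5, -1.7]
opening: 0.431
```

```bash
python3 - <<'E'
from h import *
s=manip.read_state(); print(s['ee_pos'],s['force'],s['opening'],s['wrist_torque'])
f=grab('side');cv2.imwrite('pics/side3.png',cv2.resize(f['frame'][120:360,240:480],None,fx=2.5,fy=2.5))
E
```

```text
[659.36638892 -99.37439821 195.14334804] [-0.94578786  0.53405778 -1.70980881] 0.4308452261297179 [-0.05113966  0.18338983 -0.05266608]
```

View pics/side3.png

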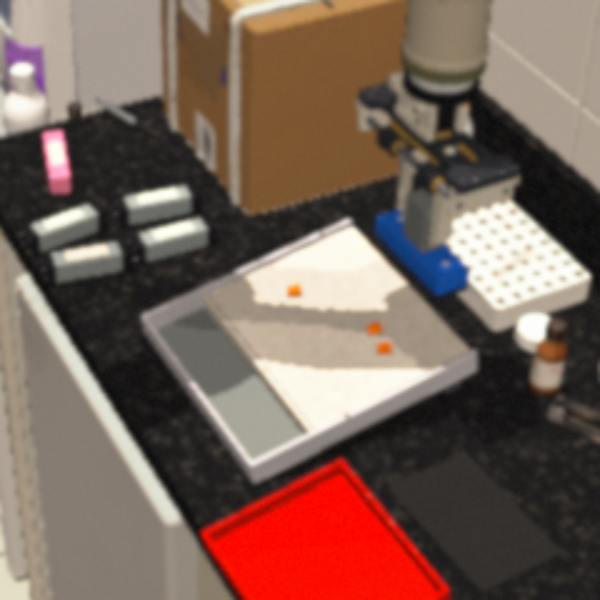

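Request:
move_arm([
  [0,2,-30,0,-1],
  [0,0,-30,0,-1],
  [0,0,-20,0,-1],
  [0,0,-4,0,-1],
  [0,0,0,0,-1],
  [0,0,-2,0,-1],
  [0,0,-2,0,-1],
  [0,0,0,0,-1],
], newtons=25)

```text
t: 7.8
ee_pos: [660.2, -95.2, 107.2]
eef_rot: [1.0, 0.005, 0.0, -0.0]
force: [-0.2, 0.0, -1.4]
opening: 0.43
```

Request:
move_arm([
  [0,0,-2,0,-1],
  [0,0,-1,0,-1],
  [0,0,0,0,-1],
])

```text
t: 8.1
ee_pos: [660.3, -95.3, 106.8]
eef_rot: [1.0, 0.005, 0.001, -0.001]
force: [-8.3, 3.5, 25.2]
opening: 0.43
```

Request:
move_arm([
  [0,0,1,0,-1],
  [-4,0,-0.6,0,-1],
  [-8,0,-1.3,0,-1],
  [-8,0,-1.3,0,-1],
  [-8,0,-1.3,0,-1],
  [-8,0,-1.3,0,-1],
  [-8,0,-1.3,0,-1],
  [-8,0,-1.3,0,-1],
  [0,0,0,0,-1],
])

```text
t: 9.0
ee_pos: [609.2, -95.8, 98.1]
eef_rot: [1.0, 0.005, 0.002, 0.0]
force: [-1.0, 0.3, 8.7]
opening: 0.432
```

```bash
python3 - <<'E'
from h import *
s=manip.read_state(); print(s['ee_pos'],s['force'],s['opening'],s['wrist_torque'])
f=grab('side');cv2.imwrite('pics/side4.png',cv2.resize(f['frame'][190:330,270:450],None,fx=4,fy=4))
E
```

```text
[609.17385271 -95.76144968  98.08320082] [-0.97548151  0.26028026  8.73161461] 0.43169740795156947 [ 0.01124398  0.20260545 -0.00150244]
```

View pics/side4.png

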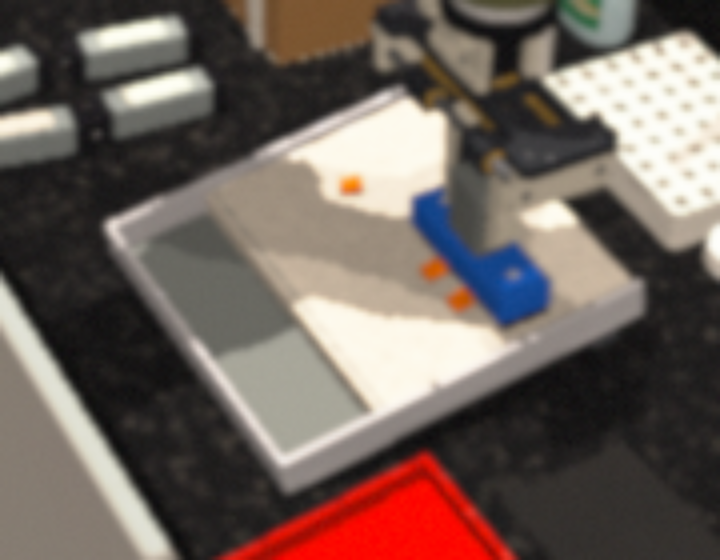

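Request:
move_arm([
  [-7,0,-1.2,0,-1],
  [-7,0,-1.2,0,-1],
  [-7,0,-1.2,0,-1],
  [-7,0,-1.2,0,-1],
  [-7,0,-1.1,0,-1],
  [-7,0,-1.1,0,-1],
  [-7,0,-1.1,0,-1],
  [-7,0,-1.1,0,-1],
  [-7,0,-1.1,0,-1],
  [-7,0,-1.1,0,-1],
  [-7,0,-1.1,0,-1],
  [-7,0,-1.1,0,-1],
  [-7,0,-1.1,0,-1],
  [-7,0,-1.1,0,-1],
  [-7,0,-1.1,0,-1],
  [-7,0,-1.1,0,-1],
  [0,0,0,0,-1],
])

```text
t: 10.75
ee_pos: [497.2, -95.9, 79.6]
eef_rot: [1.0, 0.005, 0.002, 0.0]
force: [-0.4, -0.0, 10.3]
opening: 0.425
```

```bash
python3 - <<'E'
from h import *
s=manip.read_state(); print(s['ee_pos'],s['force'],s['opening'],s['wrist_torque'])
f=grab('side');cv2.imwrite('pics/side5.png',cv2.resize(f['frame'][190:330,270:450],None,fx=4,fy=4))
E
```

```text
[497.20942392 -95.86317822  79.62530674] [-0.36710535 -0.03727036 10.33813849] 0.4251381857035601 [-0.06387699  0.18576069 -0.02857194]
```

View pics/side5.png

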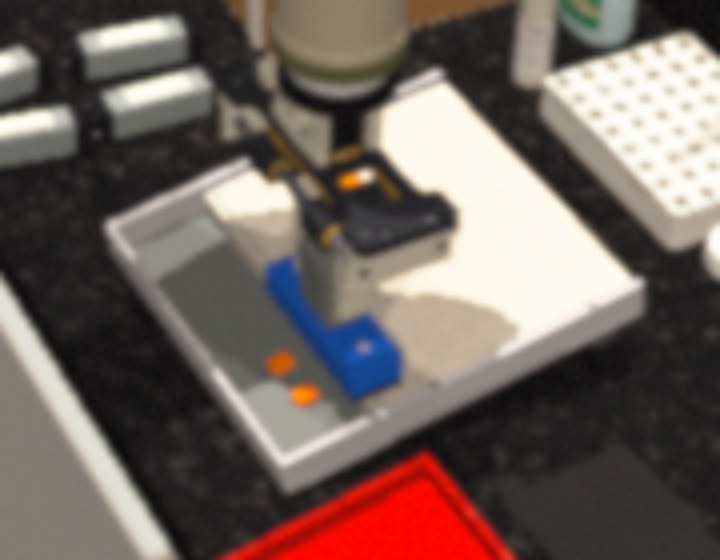

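Request:
move_arm([
  [0,0,15,0,-1],
  [0,0,30,0,-1],
  [0,0,20,0,-1],
  [20,18,0,0,-1],
  [22,18,0,0,-1],
  [22,18,0,0,-1],
  [22,18,0,0,-1],
  [22,18,0,0,-1],
  [20,18,0,0,-1],
  [0,0,0,0,-1],
  [0,0,-20,0,-1],
  [0,0,-15,0,-1],
  [0,0,-5,0,-1],
  [0,0,-2,0,-1],
  [0,0,0,0,-1],
])

```text
t: 12.3
ee_pos: [623.8, 12.3, 101.4]
eef_rot: [1.0, 0.005, -0.0, 0.0]
force: [0.3, -0.2, -1.0]
opening: 0.429
```

```bash
python3 - <<'E'
from h import *
s=manip.read_state(); print(s['ee_pos'],s['force'],s['opening'],s['wrist_torque'])
f=grab('side');cv2.imwrite('pics/side6.png',cv2.resize(f['frame'][190:330,270:450],None,fx=4,fy=4))
E
```

```text
[623.83622711  12.34549813 101.35102188] [ 0.27253673 -0.18880874 -1.03503262] 0.42941418210899096 [-0.01253744  0.16238988  0.001318  ]
```

View pics/side6.png

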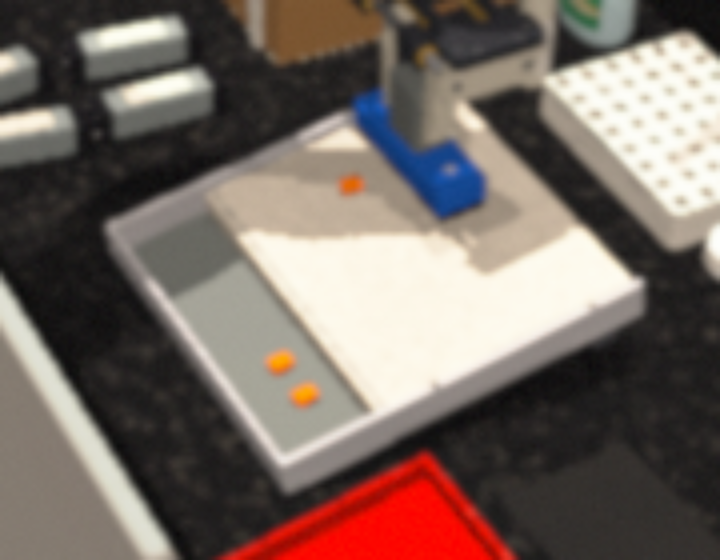

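Request:
move_arm([
  [0,0,-2,0,-1],
  [-4,0,-0.8,0,-1],
  [-7,0,-1.2,0,-1],
  [-7,0,-1.2,0,-1],
  [-7,0,-1.2,0,-1],
  [-7,0,-1.2,0,-1],
  [-7,0,-1.1,0,-1],
  [-7,0,-1.1,0,-1],
  [-7,0,-1.1,0,-1],
  [-7,0,-1.1,0,-1],
  [-7,0,-1.1,0,-1],
  [-7,0,-1.1,0,-1],
  [-7,0,-1.1,0,-1],
  [-7,0,-1.1,0,-1],
  [-7,0,-1.1,0,-1],
  [-7,0,-1.1,0,-1],
  [-7,0,-1.1,0,-1],
  [-7,0,-1.1,0,-1],
  [-7,0,-1.1,0,-1],
  [-7,0,-1.1,0,-1],
])

```text
t: 14.35
ee_pos: [496.9, 12.4, 79.8]
eef_rot: [1.0, 0.005, 0.003, 0.0]
force: [4.3, 1.2, 7.4]
opening: 0.431
```

```bash
python3 - <<'E'
from h import *
s=manip.read_state(); print(s['ee_pos'],s['force'],s['opening'],s['wrist_torque'])
f=grab('side');cv2.imwrite('pics/side7.png',cv2.resize(f['frame'][190:330,270:450],None,fx=4,fy=4))
E
```

```text
[496.94554478  12.38497289  79.7666568 ] [4.3175651  1.22220121 7.4339207 ] 0.43089508234964746 [ 0.12080164 -0.97286345  0.03026678]
```

View pics/side7.png

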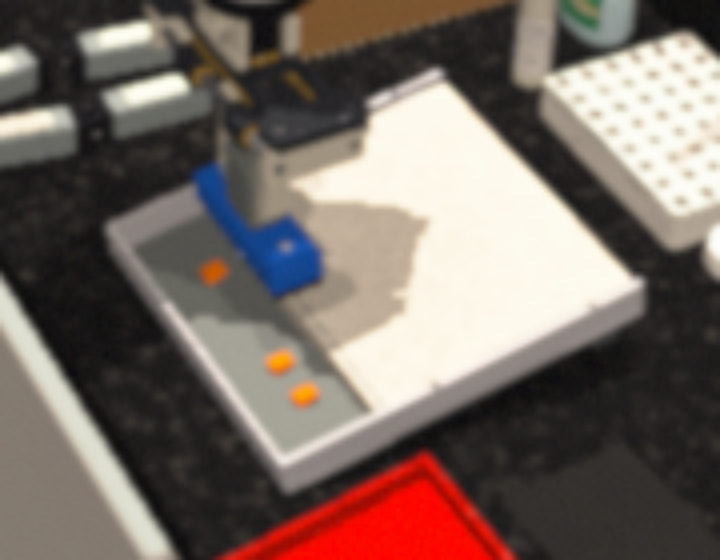

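Request:
move_arm([
  [0,0,20,0,-1],
  [0,0,35,0,-1],
  [0,0,35,0,-1],
  [10,-30,0,0,-1],
  [10,-30,0,0,-1],
  [10,-30,0,0,-1],
  [10,-30,0,0,-1],
  [10,-30,0,0,-1],
  [10,-30,0,0,-1],
  [10,-30,0,0,-1],
  [10,-30,0,0,-1],
  [10,-30,0,0,-1],
  [10,-30,0,0,-1],
  [3,-25,0,0,-1],
  [0,0,0,0,-1],
  [0,0,-30,0,-1],
  [0,0,-35,0,-1],
  [0,0,-30,0,-1],
  [0,0,-15,0,-1],
  [0,0,0,0,-1],
])

```text
t: 16.4
ee_pos: [596.1, -311.0, 56.6]
eef_rot: [1.0, 0.005, -0.001, -0.001]
force: [0.4, -0.3, -1.0]
opening: 0.426
```

Request:
move_arm([
  [0,0,-5,0,-1],
  [0,0,-3,0,-1],
  [0,0,-2,0,-1],
  [0,0,-2,0,-1],
  [0,0,0,0,-1],
])

```text
t: 16.9
ee_pos: [597.0, -312.2, 46.4]
eef_rot: [1.0, 0.005, 0.0, 0.0]
force: [-0.3, 0.1, -1.3]
opening: 0.428
```

Request:
move_arm([
  [0,0,-2,0,-1],
  [0,0,-1,0,-1],
  [0,0,0,0,-1],
])

```text
t: 17.2
ee_pos: [597.7, -312.3, 44.9]
eef_rot: [1.0, 0.005, 0.001, -0.0]
force: [-1.9, 2.4, 13.4]
opening: 0.43
```

```bash
python3 - <<'E'
from h import *
s=manip.read_state(); print(s['ee_pos'],s['force'],s['opening'],s['wrist_torque'])
f=grab('side');cv2.imwrite('pics/side8.png',cv2.resize(f['frame'][260:380,330:500],None,fx=4,fy=4))
E
```

```text
[ 597.65951602 -312.33337871   44.91122851] [-1.89807175  2.4075347  13.39901435] 0.43017505912554405 [ 0.67181516  0.73487494 -0.03666328]
```

View pics/side8.png

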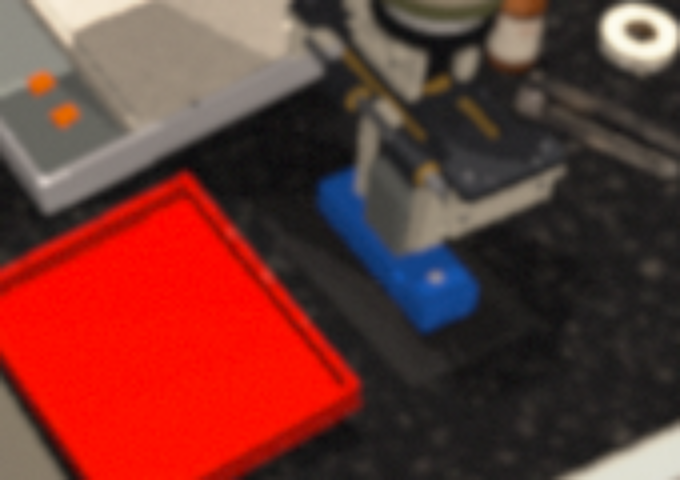

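Request:
move_arm([
  [0,0,0.5,0,1],
  [0,0,0,0,1],
  [0,0,0,0,1],
  [0,0,0,0,1],
  [0,0,0,0,1],
  [0,0,0,0,1],
  [0,0,20,0,1],
  [0,0,30,0,1],
  [0,0,40,0,1],
  [0,0,40,0,0.1],
  [-8,30,0,0,0.1],
  [-8,40,0,0,0.1],
  [-8,40,0,0,0.1],
  [-8,40,0,0,0.1],
  [-8,40,0,0,0.1],
  [-8,40,0,0,0.1],
  [-8,40,0,0,0.1],
  [-8,40,0,-3,0.1],
  [-8,40,0,0,0.1],
  [-8,40,0,0,0.1],
])

```text
t: 19.25
ee_pos: [516.4, 79.3, 173.8]
eef_rot: [1.0, -0.021, 0.0, -0.0]
force: [0.4, -0.3, 0.6]
opening: 0.547
```

```bash
python3 - <<'E'
from h import *
s=manip.read_state(); print(s['ee_pos'],s['force'],s['opening'],s['wrist_torque'],s['joint_positions'].round(2))
for n in ('side','top'):
    f=grab(n);cv2.imwrite('pics/%s9.png'%n,f['frame'])
E
```

```text
[516.38905236  79.34164327 173.79981729] [ 0.39366282 -0.29895687  0.6066119 ] 0.5466941166677833 [ 0.00193143  0.1431058  -0.02241938] [-0.83  0.55  0.85  2.14 -0.63  0.72 -1.17]
```

View pics/top9.png

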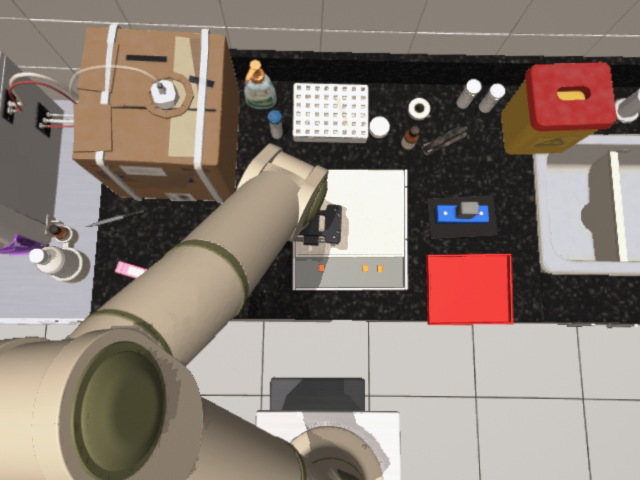

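View pics/side9.png

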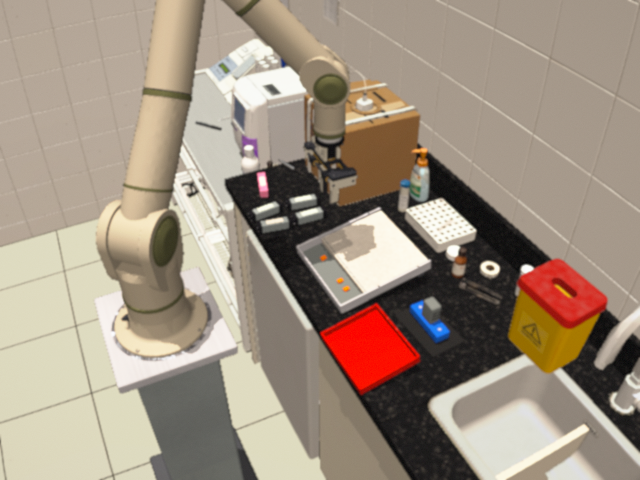

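Request:
move_arm([
  [0,35,0,0,0.1],
  [0,35,0,0,0.1],
  [0,35,0,0,0.1],
  [1,31,0,0,0.1],
  [0,0,-30,0,0.1],
  [0,0,-40,0,0.1],
  [0,0,-30,0,0.1],
  [0,0,0,0,0.1],
  [0,0,0,0,0.1],
])

```text
t: 20.25
ee_pos: [518.3, 212.8, 74.2]
eef_rot: [1.0, -0.022, -0.0, 0.0]
force: [0.4, -0.2, -0.3]
opening: 0.551
```

```bash
cat >> h.py <<'E'
def meas(n=8):
    T=[];F=[];P=[]
    for _ in range(n):
        manip.grab_frame('side'); s=manip.read_state(); T.append(s['wrist_torque']);F.append(s['force']);P.append(s['ee_pos'])
    q=s['eef_rot']; ang=np.degrees(np.arctan2(q[1]**2-q[0]**2-q[2]**2+q[3]**2,2*q[0]*q[1]))
    u=np.array([-np.sin(np.radians(ang+90)),np.cos(np.radians(ang+90))]) # = -(tool y)
    ty=np.array([np.cos(np.radians(ang)),np.sin(np.radians(ang))])
    T=np.array(T)
    print('t',round(s['t'],2),'T',T.mean(0).round(4),'sd',T.std(0).round(4),'F',np.mean(F,0).round(2),'pos',np.mean(P,0).round(1),'tooly',round(ang,2),'M_tooly',round(float((T[:,:2]@ty).mean()),4),'op',round(s['opening']*93,1),'q',s['joint_positions'].round(2))
E
python3 - <<'E'
from h import *
meas()
f=grab('side');cv2.imwrite('pics/side10.png',cv2.resize(f['frame'][150:260,220:380],None,fx=4.5,fy=4.5))
E
```

```text
t 20.65 T [-0.0003  0.1696 -0.0016] sd [0.0303 0.0303 0.0351] F [-0.   -0.02  0.13] pos [518.6 213.8  74.9] tooly -92.39 M_tooly -0.1694 op 50.9 q [-0.93  0.72  0.68  2.12 -0.84  0.59 -1.25]
```

View pics/side10.png

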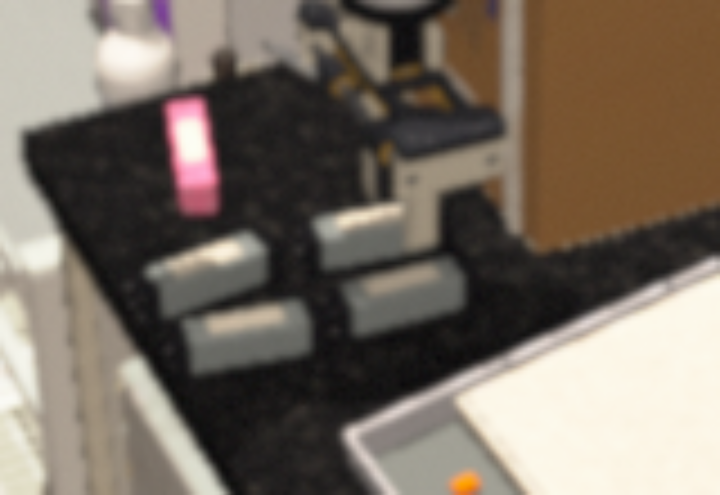

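Request:
move_arm([
  [-1,1,-30,0,0.1],
  [0,0,-25,0,0.1],
  [0,0,-12,0,0.1],
  [0,0,-4,0,0.1],
  [0,0,0,0,0.1],
  [0,0,0,0,-1],
  [0,0,0,0,-1],
  [0,0,0,0,-1],
  [0,0,0,0,-1],
  [0,0,0,0,-1],
  [0,0,0,0,-1],
  [0,0,0,0,-1],
], newtons=40)

```text
t: 21.9
ee_pos: [517.1, 214.3, 3.2]
eef_rot: [1.0, -0.021, 0.0, 0.0]
force: [-1.2, -2.6, 6.6]
opening: 0.275
```

Request:
move_arm([
  [0,0,10,0,-1],
  [0,0,20,0,-1],
  [0,0,20,0,-1],
  [0,0,0,0,-1],
  [0,0,0,0,-1],
])

```text
t: 22.4
ee_pos: [516.6, 215.5, 52.7]
eef_rot: [1.0, -0.021, 0.0, -0.0]
force: [0.1, -0.0, -4.5]
opening: 0.274
```

```bash
python3 - <<'E'
from h import *
meas(20)
f=grab('side');cv2.imwrite('pics/side11.png',cv2.resize(f['frame'][150:260,220:380],None,fx=4.5,fy=4.5))
E
```

```text
t 23.4 T [-0.005   0.1565 -0.0026] sd [0.0235 0.019  0.029 ] F [-0.03  0.05 -3.89] pos [516.7 214.8  52.4] tooly -92.4 M_tooly -0.1561 op 26.2 q [-0.9   0.74  0.63  2.13 -0.88  0.54 -1.22]
```

View pics/side11.png

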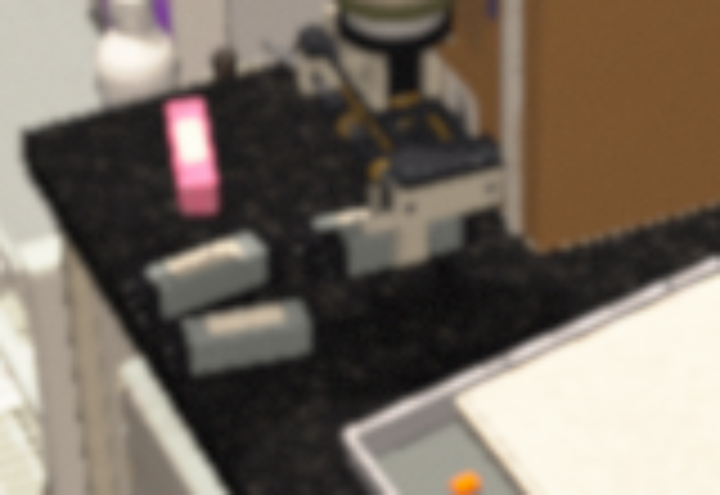

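Request:
move_arm([
  [0,0,30,0,-1],
  [0,0,40,0,-1],
  [10,-25,0,3.5,-1],
  [12,-30,0,0,-1],
  [12,-30,0,0,-1],
  [12,-30,0,0,-1],
  [12,-30,0,0,-1],
  [12,-30,0,0,-1],
  [4,-10,0,0,-1],
  [0,0,0,0,-1],
  [0,0,-30,0,-1],
  [0,0,-20,0,-1],
  [0,0,0,0,-1],
  [0,0,0,0,-1],
])

```text
t: 24.85
ee_pos: [590.5, 30.8, 72.8]
eef_rot: [1.0, 0.01, -0.001, -0.0]
force: [0.5, 0.6, -3.8]
opening: 0.277
```

```bash
python3 - <<'E'
from h import *
meas(4)
E
```

```text
t 25.05 T [-0.0079  0.1783 -0.0089] sd [0.0109 0.0399 0.0155] F [ 0.1  -0.13 -3.93] pos [591.3  30.4  73.6] tooly -88.87 M_tooly -0.1784 op 25.9 q [-0.55  0.73  0.63  2.05 -0.76  0.61 -0.94]
```

Request:
move_arm([
  [0,0,-6,0,-1],
  [0,0,-2,0,-1],
], newtons=40)

```text
t: 25.25
ee_pos: [590.9, 30.1, 64.6]
eef_rot: [1.0, 0.01, 0.0, -0.0]
force: [-0.3, 0.4, -4.6]
opening: 0.277
```

Request:
move_arm([
  [0,0,-2,0,-1],
  [0,0,-2,0,-1],
  [0,0,-2,0,-1],
  [0,0,-1,0,-1],
  [0,0,-1,0,-1],
  [0,0,0,0,-1],
  [0,0,0,0,-1],
], newtons=8)

```text
t: 25.95
ee_pos: [591.2, 29.7, 56.7]
eef_rot: [1.0, 0.01, 0.0, 0.0]
force: [0.0, -0.2, -4.1]
opening: 0.278
```

```bash
python3 - <<'E'
from h import *
meas(3)
f=grab('side');cv2.imwrite('pics/side12.png',cv2.resize(f['frame'][170:310,270:450],None,fx=4,fy=4))
E
```

```text
t 26.1 T [-0.0131  0.1097  0.0028] sd [0.0304 0.0244 0.0237] F [-0.47  0.2  -3.61] pos [591.2  29.8  56.7] tooly -88.9 M_tooly -0.1099 op 26.2 q [-0.53  0.75  0.6   2.06 -0.79  0.58 -0.91]
```

View pics/side12.png

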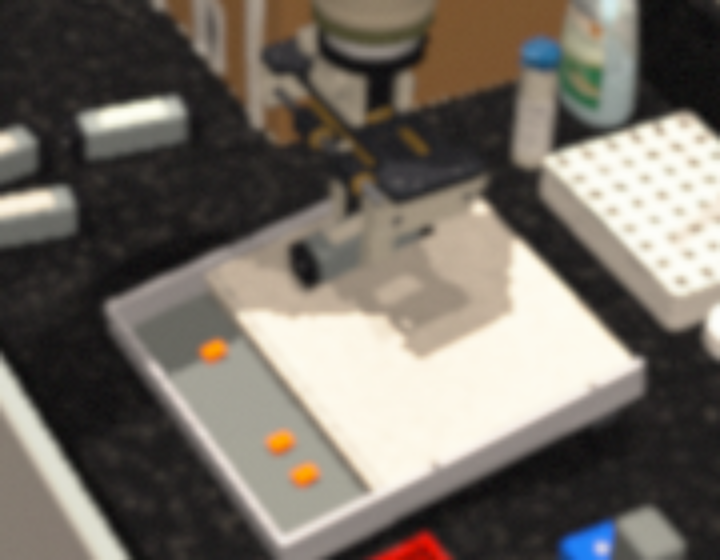

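Request:
move_arm([
  [0,0,-1,0,-1],
  [0,0,0,0,-1],
  [0,0,0,0,-1],
  [0,0,0,0,-1],
], newtons=40)

```text
t: 26.55
ee_pos: [591.0, 29.8, 56.0]
eef_rot: [1.0, 0.01, 0.0, -0.0]
force: [-2.6, 0.5, 2.7]
opening: 0.278
```

Request:
move_arm([
  [0,0,15,0,-1],
  [0,0,20,0,-1],
  [0,0,0,0,-1],
  [0,0,0,0,-1],
])

```text
t: 26.95
ee_pos: [591.1, 30.1, 91.0]
eef_rot: [1.0, 0.01, 0.0, -0.0]
force: [0.5, 0.5, -4.3]
opening: 0.278
```

```bash
python3 - <<'E'
from h import *
meas(20)
f=grab('side');cv2.imwrite('pics/side13.png',cv2.resize(f['frame'][170:310,270:450],None,fx=4,fy=4))
E
```

```text
t 27.95 T [-0.0085  0.1442  0.0039] sd [0.0283 0.03   0.0343] F [ 0.09 -0.1  -4.06] pos [590.7  29.8  90.5] tooly -88.9 M_tooly -0.1443 op 25.5 q [-0.57  0.71  0.66  2.04 -0.74  0.64 -0.96]
```

View pics/side13.png

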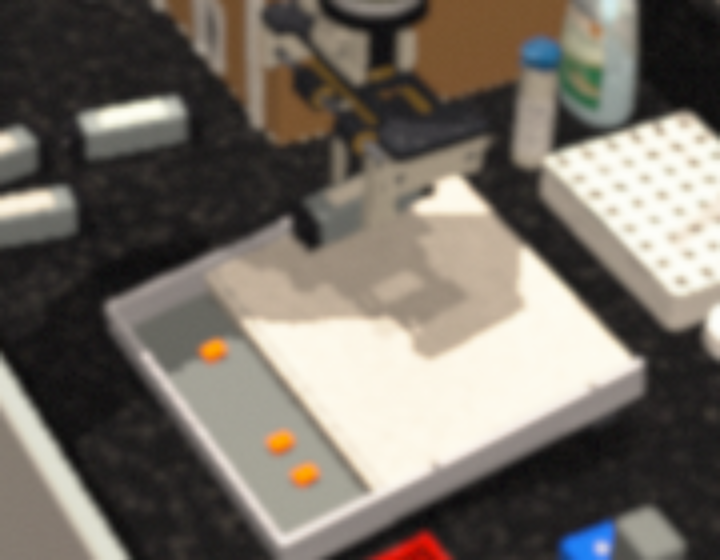

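Request:
move_arm([
  [0,0,20,5,-1],
  [0,0,0,8.5,-1],
  [0,0,0,8.5,-1],
  [0,0,0,8.5,-1],
  [0,0,0,8.5,-1],
  [0,0,0,8.5,-1],
  [0,0,0,8.5,-1],
  [0,0,0,8.5,-1],
  [0,0,0,8.5,-1],
  [0,0,0,8.5,-1],
  [0,0,0,8.5,-1],
  [0,0,0,8.5,-1],
  [0,0,0,8.5,-1],
  [0,0,0,8.5,-1],
  [0,0,0,8.5,-1],
  [0,0,0,8.5,-1],
  [0,0,0,8.5,-1],
  [0,0,0,8.5,-1],
  [0,0,0,8.5,-1],
  [0,0,0,8.5,-1],
])

```text
t: 30.0
ee_pos: [590.8, 29.3, 110.7]
eef_rot: [0.105, 0.994, -0.0, -0.0]
force: [0.6, 0.3, -3.8]
opening: 0.277
```

Request:
move_arm([
  [0,0,0,8.5,-1],
  [0,0,0,5,-1],
  [0,0,0,0,-1],
  [0,0,0,0,-1],
  [0,0,0,0,-1],
])

```text
t: 30.5
ee_pos: [590.9, 29.7, 110.7]
eef_rot: [-0.008, 1.0, -0.0, -0.0]
force: [0.0, -0.5, -4.0]
opening: 0.277
```

```bash
python3 - <<'E'
from h import *
meas(20)
f=grab('side');cv2.imwrite('pics/side14.png',cv2.resize(f['frame'][170:310,270:450],None,fx=4,fy=4))
E
```

```text
t 31.5 T [0.0245 0.003  0.003 ] sd [0.0275 0.031  0.0304] F [-0.04 -0.1  -3.93] pos [590.9  29.8 110.7] tooly 91.09 M_tooly 0.0025 op 26.0 q [-0.01  0.59 -0.21  1.99  0.21  0.58  1.24]
```

View pics/side14.png

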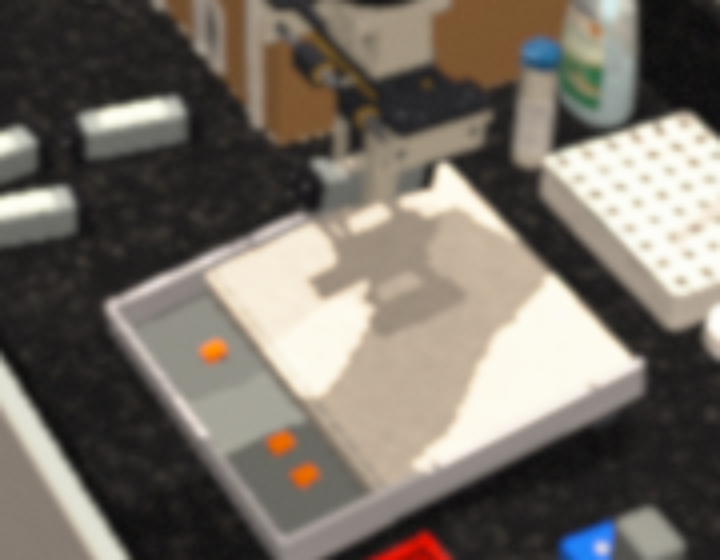

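Request:
move_arm([
  [0,0,-20,0,-1],
  [0,0,-12,0,-1],
  [0,0,-3,0,-1],
  [0,0,0,0,-1],
])

```text
t: 31.95
ee_pos: [590.5, 29.8, 75.2]
eef_rot: [-0.01, 1.0, -0.0, -0.001]
force: [0.2, 0.1, -3.7]
opening: 0.275
```

Request:
move_arm([
  [0,0,-2,0,-1],
  [0,0,-2,0,-1],
  [0,0,-2,0,-1],
  [0,0,-2,0,-1],
  [0,0,-2,0,-1],
  [0,0,-2,0,-1],
  [0,0,-2,0,-1],
  [0,0,-2,0,-1],
  [0,0,-2,0,-1],
  [0,0,-2,0,-1],
  [0,0,0,0,-1],
  [0,0,0,0,-1],
  [0,0,0,0,-1],
  [0,0,0,0,-1],
  [0,0,0,0,-1],
], newtons=8)

```text
t: 33.45
ee_pos: [591.2, 29.8, 55.7]
eef_rot: [-0.01, 1.0, 0.0, 0.0]
force: [0.4, -0.3, -3.4]
opening: 0.281
```

Request:
move_arm([
  [0,0,0,0,-1],
  [0,0,0,0,-1],
  [0,0,0,0,-1],
  [0,0,15,0,-1],
  [0,0,15,0,-1],
  [0,0,0,0,-1],
  [0,0,0,0,-1],
], newtons=40)

```text
t: 34.15
ee_pos: [590.7, 29.7, 85.5]
eef_rot: [-0.01, 1.0, -0.0, 0.0]
force: [0.7, -0.7, -3.8]
opening: 0.277
```

```bash
python3 - <<'E'
from h import *
meas(20)
f=grab('side');cv2.imwrite('pics/side15.png',cv2.resize(f['frame'][170:310,270:450],None,fx=4,fy=4))
E
```

```text
t 35.15 T [ 0.0203  0.004  -0.0004] sd [0.0335 0.0324 0.0259] F [-0.07 -0.1  -4.08] pos [590.7  29.8  85.4] tooly 91.09 M_tooly 0.0036 op 25.7 q [-0.02  0.62 -0.19  2.01  0.22  0.53  1.22]
```

View pics/side15.png

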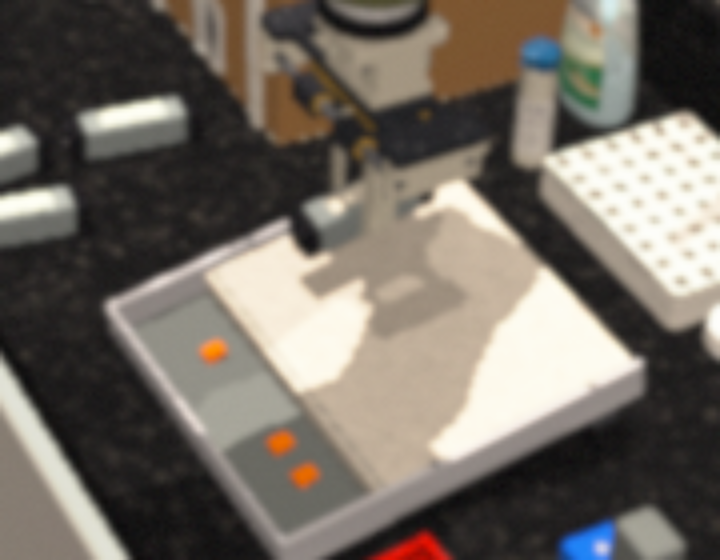

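Request:
move_arm([
  [0,0,-15,0,-1],
  [0,0,-10,0,-1],
  [0,0,-3,0,-1],
  [0,0,-2,0,-1],
  [0,0,-0.5,0,-1],
  [0,0,0,0,-1],
], newtons=15)

```text
t: 35.8
ee_pos: [590.6, 29.8, 55.6]
eef_rot: [-0.01, 1.0, -0.0, -0.0]
force: [-2.6, 0.2, 1.4]
opening: 0.28
```

Request:
move_arm([
  [0,0,0,0,-0.25],
  [0,0,0,0,-0.25],
  [0,0,0,0,-0.25],
  [0,0,0,0,-0.25],
  [0,0,10,0,-0.25],
  [0,0,30,0,0.1],
  [0,0,30,0,0.1],
  [0,0,0,0,0.1],
])

```text
t: 36.6
ee_pos: [593.0, 30.1, 129.4]
eef_rot: [-0.009, 1.0, 0.0, 0.003]
force: [0.6, 0.5, 0.1]
opening: 0.543
```

```bash
python3 - <<'E'
from h import *
meas(15)
f=grab('side');cv2.imwrite('pics/side16.png',cv2.resize(f['frame'][150:310,230:450],None,fx=3.4,fy=3.4))
f=grab('top');cv2.imwrite('pics/top16.png',cv2.resize(f['frame'][160:320,180:420],None,fx=3,fy=3))
E
```

```text
t 37.35 T [ 0.0335  0.0037 -0.0067] sd [0.0238 0.0316 0.0312] F [-0.18  0.01 -0.05] pos [590.7  29.8 125.1] tooly 91.1 M_tooly 0.003 op 50.9 q [ 0.    0.57 -0.21  1.98  0.2   0.61  1.24]
```

View pics/side16.png

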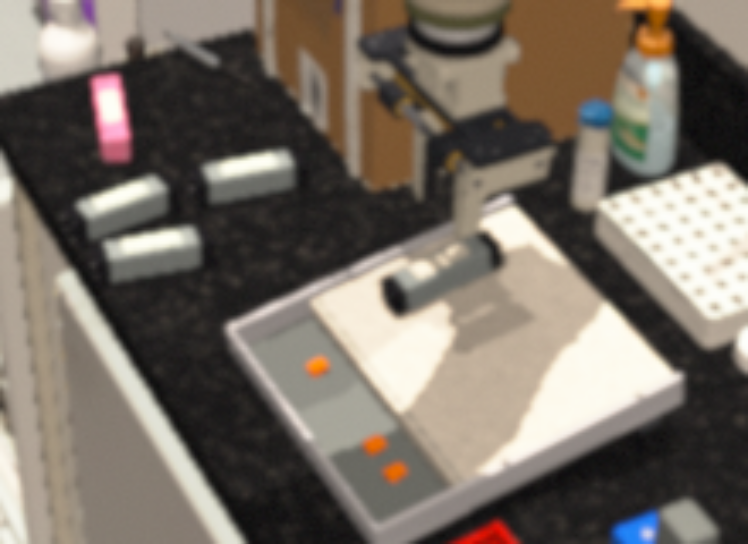

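View pics/top16.png

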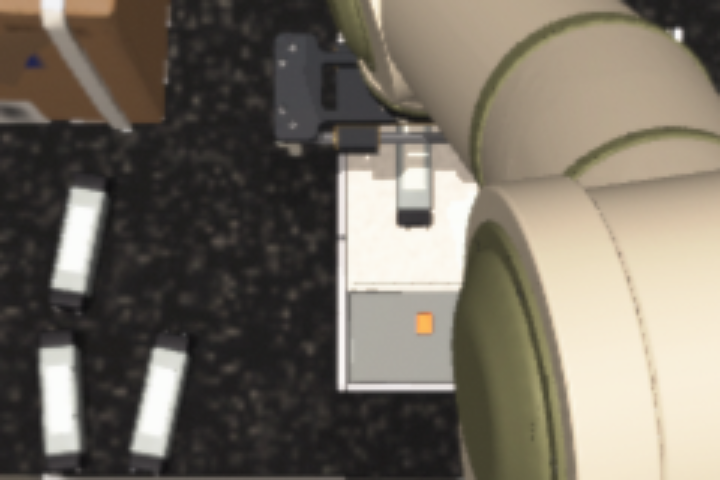

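```bash
cat >> h.py <<'E'
def cells(f,zf=28,box=(150,255,200,320)):
    hsv=cv2.cvtColor(f['frame'],cv2.COLOR_BGR2HSV);S,V=hsv[...,1],hsv[...,2]
    m=(S<60)&(V>90); M=np.zeros_like(m); M[box[2]:box[3],box[0]:box[1]]=1; m&=M
    n,l,st,c=cv2.connectedComponentsWithStats(m.astype('uint8'))
    for i in range(1,n):
        if st[i,4]<250 or st[i,4]>600: continue
        W=onz(f,np.argwhere(l==i)[:,::-1],zf)[:,:2].astype(np.float32); r=cv2.minAreaRect(W)
        p=cv2.boxPoints(r); e=[p[1]-p[0],p[2]-p[1]]; e=max(e,key=np.linalg.norm); a=np.degrees(np.arctan2(e[1],e[0])); a=(a+90)%180-90
        print('cell',c[i].round(),st[i,4],np.round(r[0],1),np.round(sorted(r[1]),1),'yaw',round(float(a),1))
E
python3 - <<'E'
from h import *
cells(load('top'))
E
```

```text
cell [205. 239.] 427 [530.4 287. ] [27.4 81.7] yaw -8.4
cell [199. 293.] 452 [407.7 294.3] [27.3 82.3] yaw 6.3
cell [232. 294.] 447 [406.7 220.6] [27.6 82.1] yaw -9.8
```

Request:
move_arm([
  [-18,19,0,-2,0.1],
  [-28,29,0,-3,0.1],
  [-28,29,0,-3,0.1],
  [-28,29,0,-2.9,0.1],
  [-28,29,0,0,0.1],
  [-28,29,0,0,0.1],
  [-26,27,0,0,0.1],
  [0,0,0,0,0.1],
  [0,0,-30,0,0.1],
  [0,0,-30,0,0.1],
  [0,0,0,0,0.1],
  [0,0,0,0,0.1],
])

```text
t: 38.65
ee_pos: [406.9, 220.3, 65.3]
eef_rot: [0.086, 0.996, -0.001, -0.001]
force: [1.1, -0.4, -1.0]
opening: 0.549
```

```bash
python3 - <<'E'
from h import *
meas(12)
f=grab('side');cv2.imwrite('pics/side17.png',cv2.resize(f['frame'][150:260,220:380],None,fx=4.5,fy=4.5))
E
```

```text
t 39.25 T [ 0.006   0.0118 -0.0055] sd [0.0243 0.0359 0.0397] F [-0.12  0.08 -0.23] pos [407.3 220.8  65.9] tooly 80.19 M_tooly 0.0126 op 51.1 q [-0.56  0.56 -0.08  2.31  0.16  0.27  0.61]
```

View pics/side17.png

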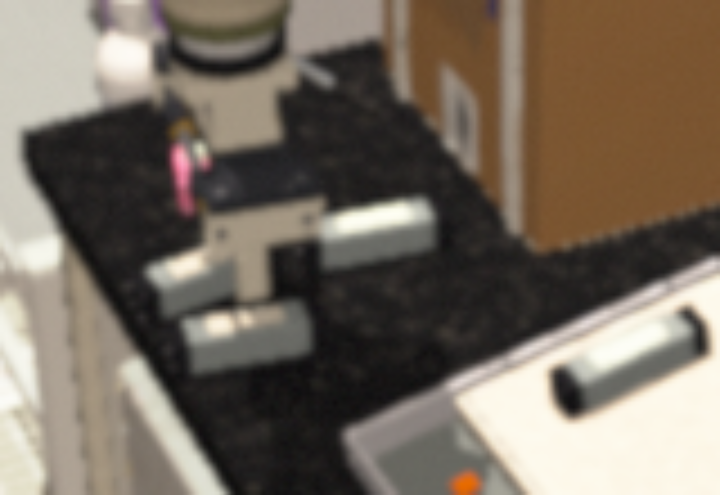

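Request:
move_arm([
  [0,0,-25,0,0.1],
  [0,0,-20,0,0.1],
  [0,0,-12,0,0.1],
  [0,0,-5,0,0.1],
  [0,0,0,0,0.1],
  [0,0,0,0,-1],
  [0,0,0,0,-1],
  [0,0,0,0,-1],
  [0,0,0,0,-1],
  [0,0,0,0,-1],
  [0,0,0,0,-1],
  [0,0,0,0,-1],
], newtons=40)

```text
t: 40.5
ee_pos: [406.8, 220.2, 3.7]
eef_rot: [0.086, 0.996, -0.0, 0.0]
force: [-0.0, -2.6, 6.9]
opening: 0.279
```

Request:
move_arm([
  [0,0,15,0,-1],
  [0,0,30,0,-1],
  [0,0,40,0,-1],
  [0,0,30,0,-1],
  [10,-10,0,3,-1],
  [28,-29,0,4,-1],
  [28,-29,0,4,-1],
  [28,-29,0,0,-1],
  [28,-29,0,0,-1],
  [28,-29,0,0,-1],
  [28,-29,0,0,-1],
  [6,-27,0,0,-1],
  [0,-30,0,0,-1],
  [0,-28,0,0,-1],
  [0,0,0,0,-1],
  [0,0,-25,0,-1],
  [0,0,-10,0,-1],
  [0,0,0,0,-1],
  [0,0,0,0,-1],
])

```text
t: 42.4
ee_pos: [590.8, -47.5, 83.2]
eef_rot: [-0.011, 1.0, 0.0, -0.0]
force: [-0.1, 0.1, -3.9]
opening: 0.273
```

```bash
python3 - <<'E'
from h import *
meas(20)
f=grab('side');cv2.imwrite('pics/side18.png',cv2.resize(f['frame'][170:310,270:450],None,fx=4,fy=4))
E
```

```text
t 43.4 T [ 0.0268  0.017  -0.0087] sd [0.0406 0.0271 0.0269] F [-0.05 -0.08 -4.02] pos [591.  -48.1  83.5] tooly 91.2 M_tooly 0.0165 op 26.0 q [ 0.14  0.63 -0.23  2.01  0.27  0.54  1.31]
```

View pics/side18.png

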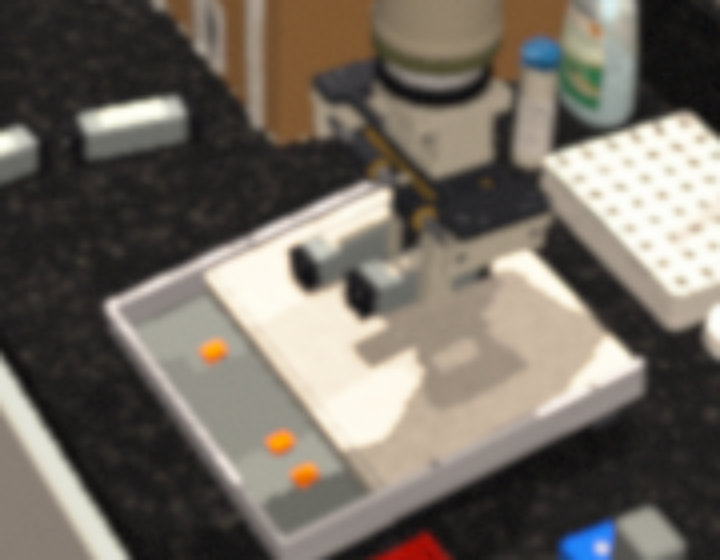

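Request:
move_arm([
  [0,0,-14,0,-1],
  [0,0,-4,0,-1],
  [0,0,0,0,-1],
])

```text
t: 43.75
ee_pos: [590.3, -48.2, 64.1]
eef_rot: [-0.01, 1.0, -0.0, -0.001]
force: [-1.1, 0.1, -4.0]
opening: 0.277
```

Request:
move_arm([
  [0,0,-2,0,-1],
  [0,0,-2,0,-1],
  [0,0,-2,0,-1],
  [0,0,-2,0,-1],
  [0,0,-1,0,-1],
  [0,0,-1,0,-1],
  [0,0,0,0,-1],
  [0,0,0,0,-1],
  [0,0,0,0,-1],
  [0,0,0,0,-1],
  [0,0,0,0,-1],
  [0,0,0,0,-1],
  [0,0,0,0,-1],
], newtons=8)

```text
t: 45.05
ee_pos: [591.0, -48.2, 55.7]
eef_rot: [-0.01, 1.0, -0.0, 0.0]
force: [-3.5, -0.0, 5.4]
opening: 0.282
```

Request:
move_arm([
  [0,0,0,0,-1],
  [0,0,0,0,-1],
  [0,0,0,0,-1],
  [0,0,15,0,-1],
  [0,0,15,0,-1],
  [0,0,0,0,-1],
  [0,0,0,0,-1],
], newtons=40)

```text
t: 45.75
ee_pos: [591.2, -48.3, 85.0]
eef_rot: [-0.01, 1.0, 0.0, 0.0]
force: [0.1, 0.2, -5.2]
opening: 0.275
```

```bash
python3 - <<'E'
from h import *
meas(20)
f=grab('side');cv2.imwrite('pics/side19.png',cv2.resize(f['frame'][170:310,270:450],None,fx=4,fy=4))
E
```

```text
t 46.75 T [ 0.0217 -0.0706  0.0049] sd [0.0313 0.025  0.0298] F [ 0.17 -0.1  -3.97] pos [590.8 -48.2  84.9] tooly 91.19 M_tooly -0.0711 op 25.8 q [ 0.15  0.63 -0.24  2.    0.27  0.54  1.31]
```

View pics/side19.png

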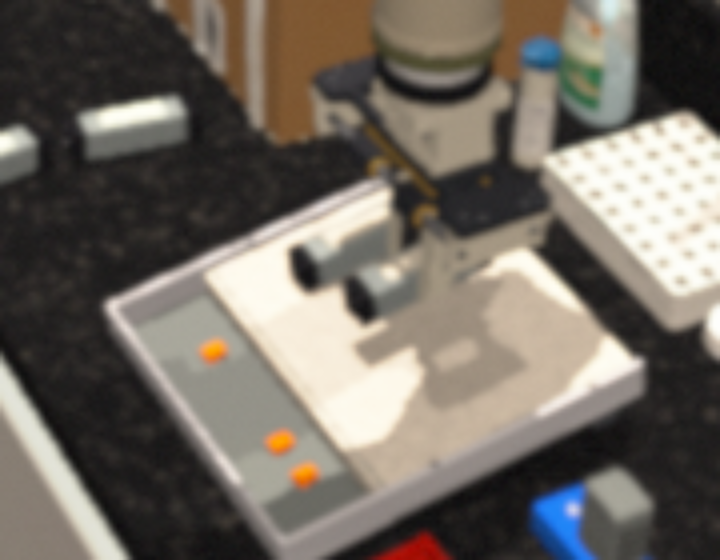

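Request:
move_arm([
  [0,0,25,0,-1],
  [0,0,25,0,-1],
  [-10,-20,0,0,-1],
  [-17,-32,0,0,-1],
  [-17,-32,0,0,-1],
  [-17,-32,0,0,-1],
  [-17,-32,0,0,-1],
  [-17,-32,0,0,-1],
  [-17,-32,0,0,-1],
  [-17,-32,0,0,-1],
  [-17,-32,0,0,-1],
  [-17,-32,0,0,-1],
  [-4,-10,0,1,-1],
  [0,0,0,0,-1],
  [0,0,-30,0,-1],
  [0,0,-35,0,-1],
  [0,0,-25,0,-1],
  [0,0,0,0,-1],
  [0,0,0,0,-1],
])

```text
t: 48.7
ee_pos: [424.7, -365.1, 45.5]
eef_rot: [-0.02, 1.0, 0.0, -0.0]
force: [-0.6, 0.0, -3.9]
opening: 0.276
```

```bash
python3 - <<'E'
from h import *
meas(6)
f=grab('side');cv2.imwrite('pics/side20.png',cv2.resize(f['frame'][240:400,300:500],None,fx=3.6,fy=3.6))
E
```

```text
t 49.0 T [ 0.0217 -0.0806  0.0012] sd [0.0248 0.0136 0.0242] F [ 0.15  0.19 -3.76] pos [ 424.7 -366.3   46.5] tooly 92.18 M_tooly -0.0814 op 25.5 q [ 0.77  0.66 -0.23  2.1   0.35  0.42  1.87]
```

View pics/side20.png

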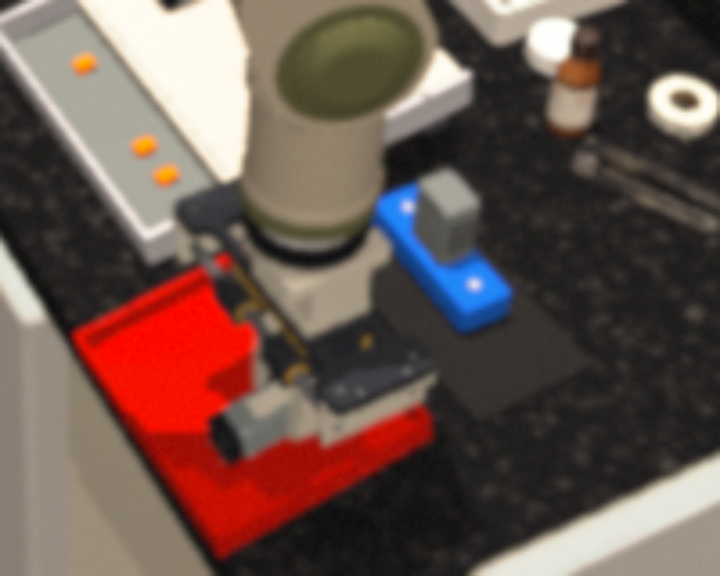

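Request:
move_arm([
  [0,0,-12,0,-1],
  [0,0,-7,0,-1],
  [0,0,-3,0,-1],
  [0,0,-2,0,-1],
  [0,0,0,0,-1],
  [0,0,0,0,-1],
], newtons=15)

```text
t: 49.65
ee_pos: [423.6, -365.8, 21.3]
eef_rot: [-0.019, 1.0, 0.0, -0.0]
force: [-2.4, 3.3, 2.9]
opening: 0.278
```

Request:
move_arm([
  [0,0,-1,0,-1],
  [0,0,0,0,-0.25],
  [0,0,0,0,-0.25],
  [0,0,0,0,-0.25],
  [0,0,0,0,-0.25],
  [0,0,10,0,-0.25],
  [0,0,30,0,0.1],
  [0,0,40,0,0.1],
  [0,0,40,0,0.1],
  [0,30,20,0,0.1],
  [0,40,0,0,0.1],
  [0,40,0,0,0.1],
  [0,40,0,0,0.1],
  [0,40,0,0,0.1],
  [0,40,0,0,0.1],
  [0,40,0,0,0.1],
  [0,40,0,0,0.1],
  [0,40,0,0,0.1],
  [0,40,0,0,0.1],
])

```text
t: 51.55
ee_pos: [423.7, 25.3, 160.9]
eef_rot: [-0.019, 1.0, -0.0, 0.0]
force: [1.6, -0.0, 0.9]
opening: 0.554
```

```bash
python3 - <<'E'
from h import *
meas(3)
for n in ('side','top'):
    f=grab(n);cv2.imwrite('pics/%s21.png'%n,f['frame'])
cells(f)
E
```

```text
t 51.7 T [ 0.1418 -0.0035 -0.0214] sd [0.1833 0.0421 0.0242] F [ 0.05  1.72 -0.69] pos [424.3  29.1 161.1] tooly 92.51 M_tooly -0.0097 op 50.9 q [ 0.07  0.36 -0.34  2.31  0.25  0.51  1.15]
cell [205. 240.] 411 [530.1 286.8] [26.7 80.6] yaw -8.1
cell [199. 293.] 441 [407.7 294.4] [27.  81.4] yaw 6.5
```

View pics/side21.png

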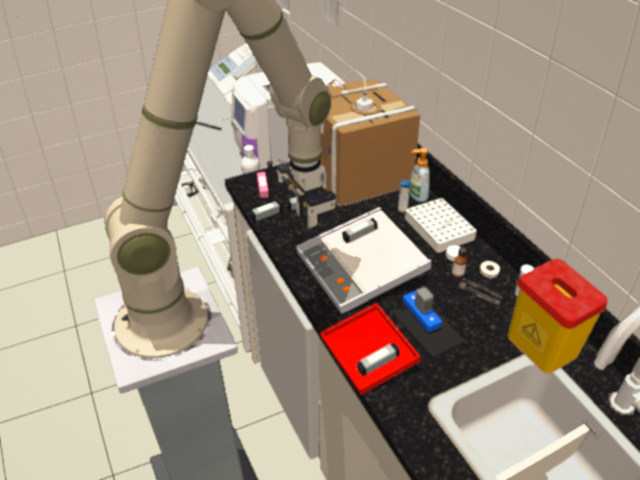

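View pics/top21.png

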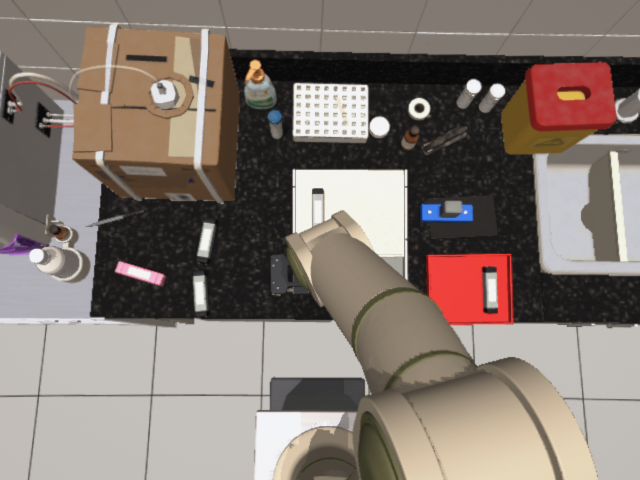

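Request:
move_arm([
  [-2,35,0,4,0.1],
  [-2,35,0,0,0.1],
  [-2,35,0,0,0.1],
  [-2,35,0,0,0.1],
  [-2,35,0,0,0.1],
  [-2,35,0,0,0.1],
  [-2,35,0,0,0.1],
  [-2,25,0,0,0.1],
  [0,0,-40,0,0.1],
  [0,0,-40,0,0.1],
  [0,0,0,0,0.1],
  [0,0,0,0,0.1],
  [0,0,0,0,0.1],
])

```text
t: 53.1
ee_pos: [409.0, 293.5, 81.8]
eef_rot: [-0.053, 0.999, 0.0, 0.001]
force: [0.0, 0.9, -0.4]
opening: 0.55
```

```bash
python3 - <<'E'
from h import *
meas(6)
E
```

```text
t 53.4 T [-0.0031 -0.017   0.0059] sd [0.0138 0.0207 0.0225] F [ 0.07  0.3  -0.16] pos [408.7 293.9  81.6] tooly 96.17 M_tooly -0.0166 op 51.3 q [-0.55  0.56 -0.26  2.21  0.36  0.41  0.57]
```

Request:
move_arm([
  [-1,0,-30,0,0.1],
  [0,0,-28,0,0.1],
  [0,0,-15,0,0.1],
  [0,0,-5,0,0.1],
  [0,0,0,0,0.1],
  [0,0,0,0,-1],
  [0,0,0,0,-1],
  [0,0,0,0,-1],
  [0,0,0,0,-1],
  [0,0,0,0,-1],
  [0,0,0,0,-1],
  [0,0,0,0,-1],
], newtons=40)

```text
t: 54.6
ee_pos: [407.2, 293.4, 2.8]
eef_rot: [-0.054, 0.999, -0.0, 0.0]
force: [-0.6, -1.1, 6.1]
opening: 0.276
```

Request:
move_arm([
  [0,0,15,0,-1],
  [0,0,30,0,-1],
  [0,0,40,0,-1],
  [0,0,30,0,-1],
  [10,-20,0,-2,-1],
  [18,-33,0,-3,-1],
  [18,-33,0,0,-1],
  [18,-33,0,0,-1],
  [18,-33,0,0,-1],
  [18,-33,0,0,-1],
  [18,-33,0,0,-1],
  [18,-33,0,0,-1],
  [18,-33,0,0,-1],
  [18,-33,0,0,-1],
  [11,-25,0,0,-1],
  [0,0,0,0,-1],
  [0,0,-25,0,-1],
  [0,0,-10,0,-1],
  [0,0,0,0,-1],
  [0,0,0,0,-1],
])

```text
t: 56.6
ee_pos: [589.6, -47.5, 82.3]
eef_rot: [-0.011, 1.0, 0.0, -0.0]
force: [0.3, -0.1, -3.1]
opening: 0.277
```

```bash
python3 - <<'E'
from h import *
meas(20)
f=grab('side');cv2.imwrite('pics/side22.png',cv2.resize(f['frame'][170:310,270:450],None,fx=4,fy=4))
E
```

```text
t 57.6 T [0.0175 0.0054 0.0032] sd [0.0338 0.0353 0.0296] F [ 0.03  0.11 -4.16] pos [590.  -48.1  82.5] tooly 91.2 M_tooly 0.0051 op 25.9 q [ 0.21  0.64 -0.33  2.    0.37  0.55  1.21]
```

View pics/side22.png

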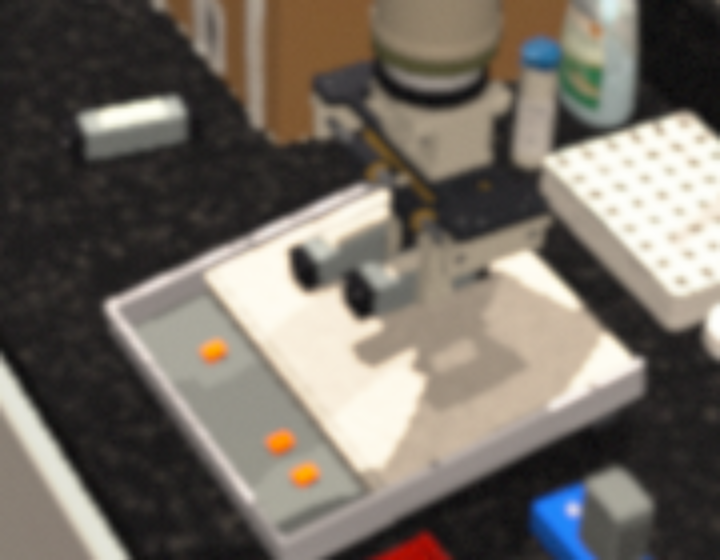

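Level reading 0.005. Same tilt test on the plate.

Request:
move_arm([
  [0,0,-14,0,-1],
  [0,0,-3,0,-1],
  [0,0,0,0,-1],
])

```text
t: 57.95
ee_pos: [589.2, -48.1, 64.0]
eef_rot: [-0.011, 1.0, 0.0, -0.001]
force: [-0.3, -0.7, -3.6]
opening: 0.277
```

Request:
move_arm([
  [0,0,-2,0,-1],
  [0,0,-2,0,-1],
  [0,0,-2,0,-1],
  [0,0,-2,0,-1],
  [0,0,-1.5,0,-1],
  [0,0,-1,0,-1],
  [0,0,0,0,-1],
  [0,0,0,0,-1],
  [0,0,0,0,-1],
  [0,0,0,0,-1],
  [0,0,0,0,-1],
  [0,0,0,0,-1],
  [0,0,0,0,-1],
], newtons=8)

```text
t: 59.25
ee_pos: [589.9, -48.2, 54.8]
eef_rot: [-0.01, 1.0, -0.0, 0.0]
force: [-2.2, -0.0, 1.2]
opening: 0.277
```

Request:
move_arm([
  [0,0,0,0,-1],
  [0,0,0,0,-1],
  [0,0,0,0,-1],
  [0,0,15,0,-1],
  [0,0,15,0,-1],
  [0,0,0,0,-1],
  [0,0,0,0,-1],
], newtons=40)

```text
t: 59.95
ee_pos: [590.2, -48.3, 84.4]
eef_rot: [-0.01, 1.0, 0.0, 0.0]
force: [-0.4, -0.1, -3.9]
opening: 0.275
```

```bash
python3 - <<'E'
from h import *
meas(20)
f=grab('side');cv2.imwrite('pics/side23.png',cv2.resize(f['frame'][170:310,270:450],None,fx=4,fy=4))
E
```

```text
t 60.95 T [ 0.0234 -0.0037  0.0022] sd [0.0182 0.0205 0.0323] F [ 0.03  0.14 -3.77] pos [589.8 -48.2  84.4] tooly 91.2 M_tooly -0.0042 op 26.2 q [ 0.21  0.64 -0.33  2.    0.37  0.56  1.21]
```

View pics/side23.png

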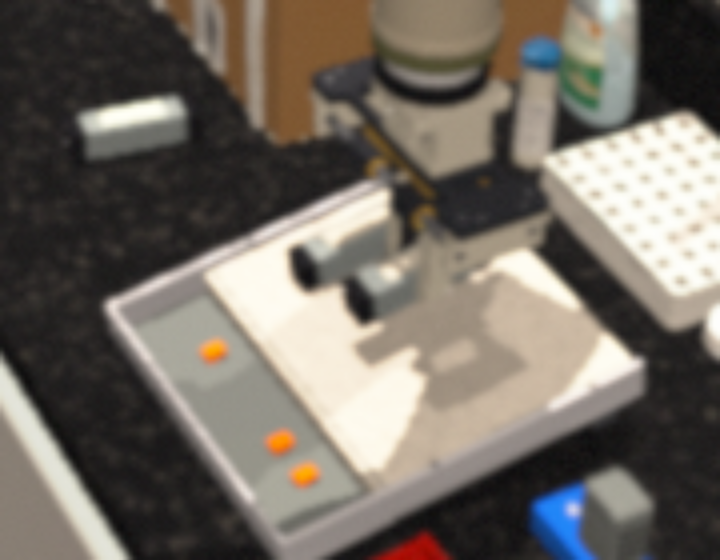

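Request:
move_arm([
  [0,0,25,-5,-1],
  [0,0,0,-8.5,-1],
  [0,0,0,-8.5,-1],
  [0,0,0,-8.5,-1],
  [0,0,0,-8.5,-1],
  [0,0,0,-8.5,-1],
  [0,0,0,-8.5,-1],
  [0,0,0,-8.5,-1],
  [0,0,0,-8.5,-1],
  [0,0,0,-8.5,-1],
  [0,0,0,-8.5,-1],
  [0,0,0,-8.5,-1],
  [0,0,0,-8.5,-1],
  [0,0,0,-8.5,-1],
  [0,0,0,-8.5,-1],
  [0,0,0,-8.5,-1],
  [0,0,0,-8.5,-1],
  [0,0,0,-8.5,-1],
  [0,0,0,-8.5,-1],
  [0,0,0,-8.5,-1],
])

```text
t: 63.0
ee_pos: [589.9, -47.7, 109.7]
eef_rot: [0.992, 0.125, 0.0, -0.0]
force: [-0.2, 0.5, -4.5]
opening: 0.276
```

Request:
move_arm([
  [0,0,0,-8.5,-1],
  [0,0,0,-5,-1],
  [0,0,0,0,-1],
  [0,0,-20,0,-1],
  [0,0,-15,0,-1],
  [0,0,0,0,-1],
  [0,0,0,0,-1],
])

```text
t: 63.7
ee_pos: [589.6, -48.4, 74.5]
eef_rot: [1.0, 0.011, -0.0, -0.0]
force: [-0.2, -0.7, -3.6]
opening: 0.276
```

```bash
python3 - <<'E'
from h import *
meas(15)
E
```

```text
t 64.45 T [-0.0105  0.1537 -0.0078] sd [0.027  0.025  0.0338] F [ 0.02 -0.05 -3.74] pos [590.1 -48.2  75. ] tooly -88.8 M_tooly -0.1539 op 26.2 q [-0.34  0.69  0.49  2.04 -0.61  0.55 -0.96]
```

Request:
move_arm([
  [0,0,-3,0,-1],
  [0,0,-3,0,-1],
  [0,0,-3,0,-1],
  [0,0,-3,0,-1],
  [0,0,-3,0,-1],
  [0,0,-2,0,-1],
  [0,0,-2,0,-1],
  [0,0,-1,0,-1],
  [0,0,0,0,-1],
  [0,0,0,0,-1],
  [0,0,0,0,-1],
  [0,0,0,0,-1],
  [0,0,0,0,-1],
  [0,0,0,0,-1],
  [0,0,0,0,-1],
], newtons=8)

```text
t: 65.95
ee_pos: [590.2, -48.2, 55.2]
eef_rot: [1.0, 0.01, 0.0, -0.0]
force: [-2.6, 0.6, 5.7]
opening: 0.28
```

Request:
move_arm([
  [0,0,0,0,-1],
  [0,0,0,0,-1],
  [0,0,0,0,-1],
  [0,0,15,0,-1],
  [0,0,5,0,-1],
  [0,0,0,0,-1],
  [0,0,0,0,-1],
], newtons=40)

```text
t: 66.65
ee_pos: [590.1, -48.0, 74.9]
eef_rot: [1.0, 0.011, 0.0, 0.0]
force: [-0.4, 0.3, -4.1]
opening: 0.276
```

```bash
python3 - <<'E'
from h import *
meas(15)
f=grab('side');cv2.imwrite('pics/side24.png',cv2.resize(f['frame'][170:310,270:450],None,fx=4,fy=4))
E
```

```text
t 67.4 T [ 0.0008  0.1467 -0.0093] sd [0.0256 0.019  0.0301] F [-0.05  0.12 -3.9 ] pos [589.8 -48.2  74.6] tooly -88.8 M_tooly -0.1467 op 25.4 q [-0.34  0.69  0.49  2.04 -0.61  0.55 -0.96]
```

View pics/side24.png

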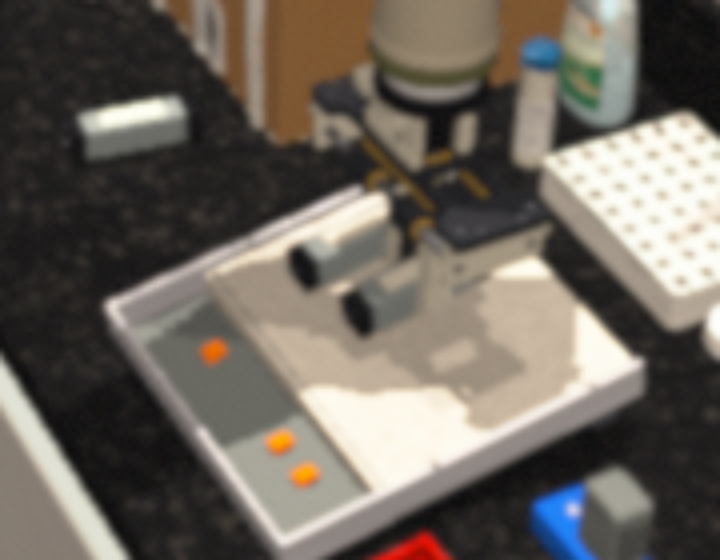

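Request:
move_arm([
  [0,0,-10,0,-1],
  [0,0,-6,0,-1],
  [0,0,-2,0,-1],
  [0,0,-2,0,-1],
  [0,0,0,0,-1],
  [0,0,0,0,-0.25],
  [0,0,0,0,-0.25],
  [0,0,0,0,-0.25],
  [0,0,0,0,-0.25],
  [0,0,10,0,-0.25],
  [0,0,30,0,0.1],
  [0,0,35,0,0.1],
  [0,0,0,0,0.1],
], newtons=15)

```text
t: 68.75
ee_pos: [592.0, -49.0, 134.0]
eef_rot: [1.0, 0.01, 0.003, 0.0]
force: [0.8, -0.7, -0.4]
opening: 0.541
```

Request:
move_arm([
  [-6,35,0,-4,0.1],
  [-6,35,0,-4,0.1],
  [-6,35,0,-2,0.1],
  [-6,35,0,0,0.1],
  [-6,35,0,0,0.1],
  [-6,35,0,0,0.1],
  [-6,35,0,0,0.1],
  [-6,35,0,0,0.1],
  [-6,35,0,0,0.1],
  [-5,20,0,0,0.1],
  [0,0,-30,0,0.1],
  [0,0,-20,0,0.1],
  [0,0,0,0,0.1],
  [0,0,0,0,0.1],
])

```text
t: 70.15
ee_pos: [531.0, 286.4, 80.0]
eef_rot: [0.997, -0.077, -0.0, 0.0]
force: [0.2, -0.6, 1.2]
opening: 0.549
```

```bash
python3 - <<'E'
from h import *
meas(10)
f=grab('side');cv2.imwrite('pics/side25.png',cv2.resize(f['frame'][150:310,220:450],None,fx=3.4,fy=3.4))
E
```

```text
t 70.65 T [-0.0003  0.1622  0.0037] sd [0.0182 0.0232 0.0242] F [-0.14 -0.16  0.25] pos [531.3 286.8  80.5] tooly -98.8 M_tooly -0.1602 op 51.1 q [-0.98  0.72  0.62  2.02 -0.72  0.62 -1.6 ]
```

View pics/side25.png

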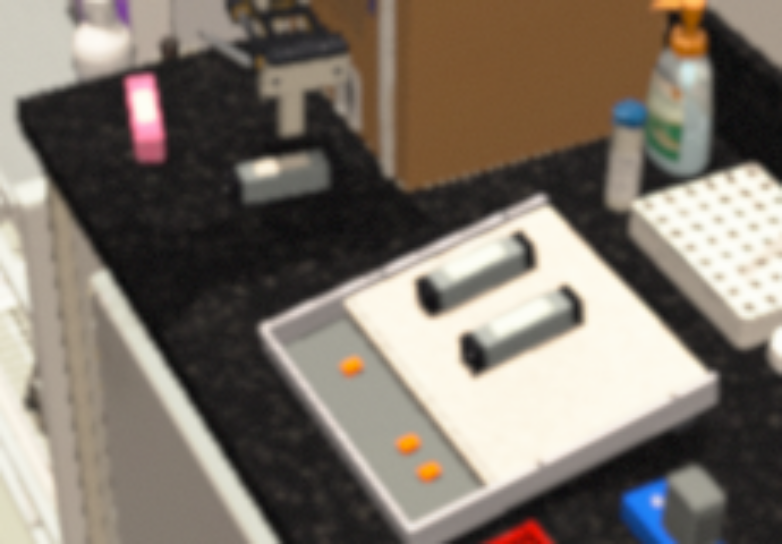

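Request:
move_arm([
  [-1,0,-30,0,0.1],
  [0,0,-28,0,0.1],
  [0,0,-15,0,0.1],
  [0,0,-4,0,0.1],
  [0,0,0,0,0.1],
  [0,0,0,0,-1],
  [0,0,0,0,-1],
  [0,0,0,0,-1],
  [0,0,0,0,-1],
  [0,0,0,0,-1],
  [0,0,0,0,-1],
  [0,0,0,0,-1],
], newtons=40)

```text
t: 71.9
ee_pos: [530.1, 286.4, 3.4]
eef_rot: [0.997, -0.077, 0.0, -0.0]
force: [-1.6, -2.2, 6.6]
opening: 0.276
```

Request:
move_arm([
  [0,0,15,0,-1],
  [0,0,30,0,-1],
  [0,0,40,0,-1],
  [0,0,40,0,-1],
  [5,-24,0,3,-1],
  [5,-35,0,4,-1],
  [5,-35,0,3,-1],
  [5,-35,0,0,-1],
  [5,-35,0,0,-1],
  [5,-35,0,0,-1],
  [5,-35,0,0,-1],
  [5,-35,0,0,-1],
  [5,-35,0,0,-1],
  [5,-35,0,0,-1],
  [5,-35,0,0,-1],
  [5,-25,0,0,-1],
  [0,0,-30,0,-1],
  [0,0,-15,0,-1],
  [0,0,0,0,-1],
  [0,0,0,0,-1],
])

```text
t: 73.9
ee_pos: [589.6, -111.4, 82.9]
eef_rot: [1.0, 0.011, -0.001, -0.0]
force: [-0.2, 0.0, -3.4]
opening: 0.281
```

```bash
python3 - <<'E'
from h import *
meas(20)
f=grab('side');cv2.imwrite('pics/side26.png',cv2.resize(f['frame'][170:310,270:450],None,fx=4,fy=4))
E
```

```text
t 74.9 T [-0.0087  0.1693 -0.0065] sd [0.0294 0.0316 0.0281] F [-0.02 -0.05 -4.05] pos [ 590. -112.   83.] tooly -88.81 M_tooly -0.1695 op 25.3 q [-0.23  0.69  0.51  2.02 -0.59  0.58 -0.87]
```

View pics/side26.png

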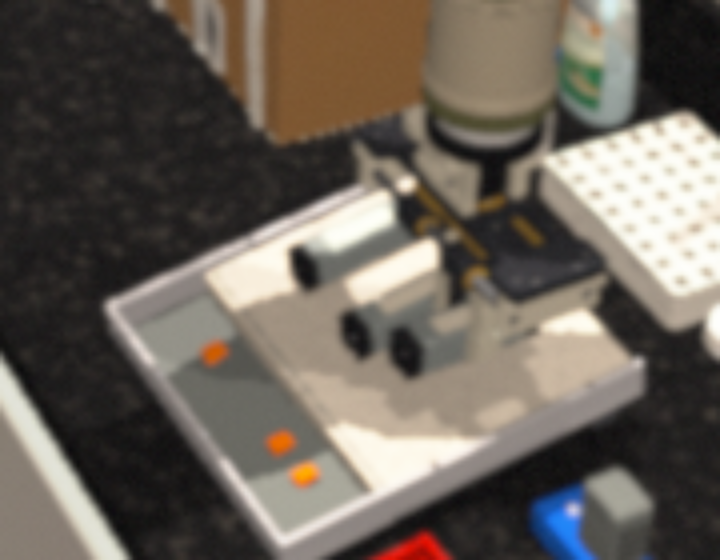

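Request:
move_arm([
  [0,0,-14,0,-1],
  [0,0,-4,0,-1],
  [0,0,0,0,-1],
])

```text
t: 75.25
ee_pos: [589.3, -112.1, 63.6]
eef_rot: [1.0, 0.01, -0.001, -0.0]
force: [0.1, 0.3, -3.4]
opening: 0.278
```

Request:
move_arm([
  [0,0,-2,0,-1],
  [0,0,-2,0,-1],
  [0,0,-2,0,-1],
  [0,0,-2,0,-1],
  [0,0,-1.5,0,-1],
  [0,0,-1,0,-1],
  [0,0,0,0,-1],
  [0,0,0,0,-1],
  [0,0,0,0,-1],
  [0,0,0,0,-1],
  [0,0,0,0,-1],
  [0,0,0,0,-1],
  [0,0,0,0,-1],
], newtons=8)

```text
t: 76.55
ee_pos: [590.1, -112.2, 54.8]
eef_rot: [1.0, 0.01, 0.0, -0.0]
force: [-3.1, 0.3, 4.7]
opening: 0.277
```

Request:
move_arm([
  [0,0,0,0,-1],
  [0,0,0,0,-1],
  [0,0,0,0,-1],
  [0,0,15,0,-1],
  [0,0,15,0,-1],
  [0,0,0,0,-1],
  [0,0,0,0,-1],
], newtons=40)

```text
t: 77.25
ee_pos: [590.5, -112.0, 85.0]
eef_rot: [1.0, 0.011, 0.001, 0.0]
force: [0.2, 0.3, -4.4]
opening: 0.277
```

```bash
python3 - <<'E'
from h import *
meas(20)
f=grab('side');cv2.imwrite('pics/side27.png',cv2.resize(f['frame'][170:310,270:450],None,fx=4,fy=4))
E
```

```text
t 78.25 T [-0.0095  0.1456 -0.006 ] sd [0.0345 0.029  0.0316] F [-0.18 -0.05 -4.04] pos [ 589.8 -112.2   84.1] tooly -88.8 M_tooly -0.1458 op 25.7 q [-0.24  0.69  0.51  2.02 -0.59  0.58 -0.87]
```

View pics/side27.png

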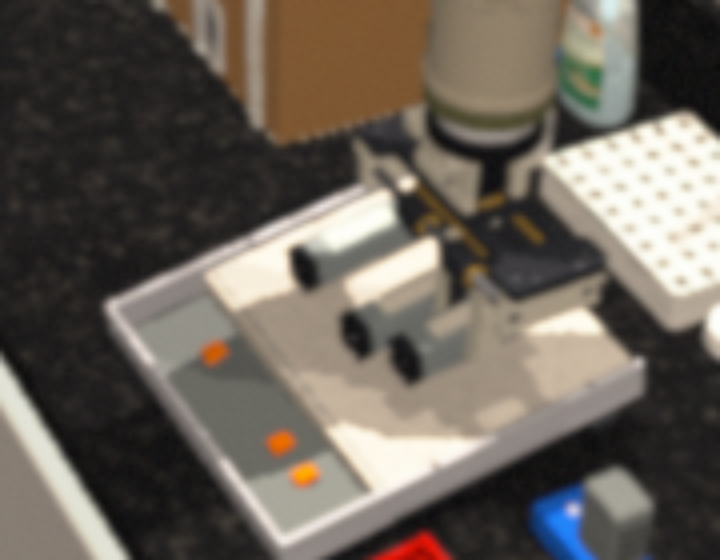

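Request:
move_arm([
  [0,0,30,5,-1],
  [0,0,0,8.5,-1],
  [0,0,0,8.5,-1],
  [0,0,0,8.5,-1],
  [0,0,0,8.5,-1],
  [0,0,0,8.5,-1],
  [0,0,0,8.5,-1],
  [0,0,0,8.5,-1],
  [0,0,0,8.5,-1],
  [0,0,0,8.5,-1],
  [0,0,0,8.5,-1],
  [0,0,0,8.5,-1],
  [0,0,0,8.5,-1],
  [0,0,0,8.5,-1],
  [0,0,0,8.5,-1],
  [0,0,0,8.5,-1],
  [0,0,0,8.5,-1],
  [0,0,0,8.5,-1],
  [0,0,0,8.5,-1],
  [0,0,0,8.5,-1],
])

```text
t: 80.3
ee_pos: [589.7, -112.7, 114.2]
eef_rot: [0.104, 0.995, -0.0, -0.0]
force: [0.5, 0.0, -4.0]
opening: 0.277
```

Request:
move_arm([
  [0,0,0,8.5,-1],
  [0,0,0,5,-1],
  [0,0,0,0,-1],
  [0,0,-20,0,-1],
  [0,0,-15,0,-1],
  [0,0,-4,0,-1],
  [0,0,0,0,-1],
  [0,0,0,0,-1],
])

```text
t: 81.1
ee_pos: [590.1, -112.1, 75.4]
eef_rot: [-0.01, 1.0, -0.0, 0.0]
force: [-0.5, -0.2, -4.1]
opening: 0.278
```

```bash
python3 - <<'E'
from h import *
meas(20)
E
```

```text
t 82.1 T [0.027  0.0155 0.0092] sd [0.0242 0.0328 0.0203] F [ 0.07  0.04 -3.91] pos [ 590.  -112.2   75.4] tooly 91.2 M_tooly 0.0149 op 25.8 q [ 0.31  0.66 -0.32  1.99  0.37  0.55  1.32]
```

Request:
move_arm([
  [0,0,-3,0,-1],
  [0,0,-3,0,-1],
  [0,0,-3,0,-1],
  [0,0,-3,0,-1],
  [0,0,-3,0,-1],
  [0,0,-2,0,-1],
  [0,0,-2,0,-1],
  [0,0,-1,0,-1],
  [0,0,0,0,-1],
  [0,0,0,0,-1],
  [0,0,0,0,-1],
  [0,0,0,0,-1],
  [0,0,0,0,-1],
  [0,0,0,0,-1],
  [0,0,0,0,-1],
], newtons=8)

```text
t: 83.6
ee_pos: [589.9, -112.1, 55.4]
eef_rot: [-0.01, 1.0, -0.0, 0.0]
force: [-2.6, 0.7, 5.8]
opening: 0.283
```

Request:
move_arm([
  [0,0,0,0,-1],
  [0,0,0,0,-1],
  [0,0,0,0,-1],
  [0,0,15,0,-1],
  [0,0,5,0,-1],
  [0,0,0,0,-1],
  [0,0,0,0,-1],
], newtons=40)

```text
t: 84.3
ee_pos: [590.1, -112.4, 75.4]
eef_rot: [-0.01, 1.0, -0.0, 0.0]
force: [-0.4, 0.3, -4.3]
opening: 0.276
```

```bash
python3 - <<'E'
from h import *
meas(20)
f=grab('side');cv2.imwrite('pics/side28.png',cv2.resize(f['frame'][170:310,270:450],None,fx=4,fy=4))
E
```

```text
t 85.3 T [ 0.032  -0.0031  0.0006] sd [0.0279 0.0317 0.0313] F [ 0.08  0.01 -3.76] pos [ 589.8 -112.2   75.1] tooly 91.19 M_tooly -0.0038 op 25.5 q [ 0.31  0.66 -0.32  1.99  0.37  0.55  1.32]
```

View pics/side28.png

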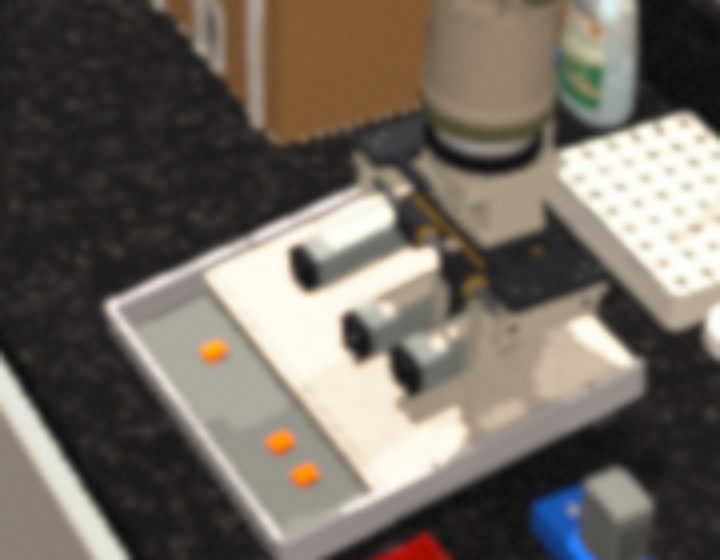

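Request:
move_arm([
  [0,0,-10,0,-1],
  [0,0,-6,0,-1],
  [0,0,-2,0,-1],
  [0,0,-2,0,-1],
  [0,0,0,0,-1],
  [0,0,0,0,-0.25],
  [0,0,0,0,-0.25],
  [0,0,0,0,-0.25],
  [0,0,0,0,-0.25],
  [0,0,10,0,-0.25],
  [0,0,30,0,0.1],
  [0,0,35,0,0.1],
  [0,0,35,0,1],
  [0,35,0,0,1],
  [0,40,0,0,1],
  [0,40,0,0,1],
  [0,40,0,0,1],
  [0,40,0,0,1],
], newtons=15)

```text
t: 87.15
ee_pos: [589.8, 84.3, 166.2]
eef_rot: [-0.01, 1.0, 0.0, 0.0]
force: [0.3, 0.2, 0.8]
opening: 0.986
```

```bash
python3 - <<'E'
from h import *
meas(4)
for n in ('side','top'):
    f=grab(n);cv2.imwrite('pics/%s29.png'%n,f['frame'])
hsv=cv2.cvtColor(f['frame'],cv2.COLOR_BGR2HSV);H,S,V=[hsv[...,i] for i in range(3)]
b=(H>100)&(H<125)&(S>150); b[:,:410]=0;b[:,510:]=0;b[:180]=0;b[250:]=0
W=onz(f,np.argwhere(b)[:,::-1],28)[:,:2].astype(np.float32);print('blue',cv2.minAreaRect(W),W.mean(0))
m=(S<60)&(V>85)&(V<180); m[:,:430]=0;m[:,500:]=0;m[:185]=0;m[230:]=0
n,l,st,c=cv2.connectedComponentsWithStats(m.astype('uint8'))
for i in range(1,n):
    if st[i,4]>50:
        P=np.argwhere(l==i)[:,::-1];W=onz(f,P,83)[:,:2].astype(np.float32);print('grip',c[i],st[i,4],cv2.minAreaRect(W),np.median(depth(f,P)[:,2]))
E
```

```text
t 87.35 T [ 0.1151 -0.0129 -0.0386] sd [0.1811 0.003  0.0346] F [0.46 1.02 0.22] pos [589.7  88.3 166.3] tooly 91.33 M_tooly -0.0156 op 92.8 q [ 0.03  0.53 -0.39  1.94  0.29  0.73  1.07]
blue ((602.7538452148438, -272.81561279296875), (120.31881713867188, 44.455657958984375), 89.7080307006836) [ 601.6655 -274.8425]
grip [452.66447368 205.86184211] 152 ((603.7432861328125, -272.8381042480469), (30.08797836303711, 40.9590950012207), 0.9200456738471985) 85.14159558269284
grip [467.69503546 224.73049645] 282 ((564.0614013671875, -310.8626403808594), (22.88195037841797, 125.22816467285156), 0.8993491530418396) 856.132037086986
```

View pics/top29.png

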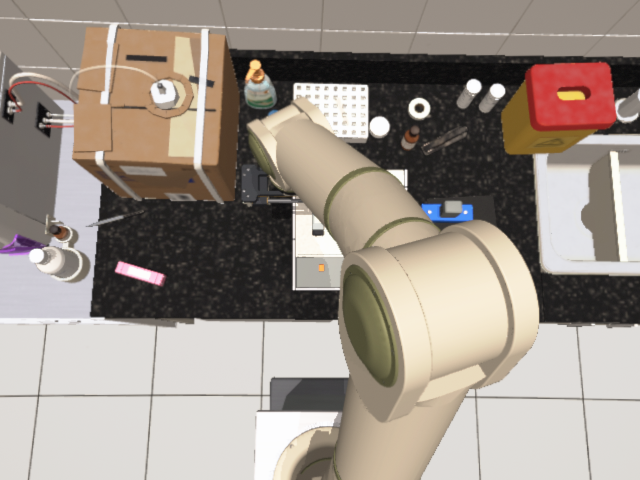

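View pics/side29.png

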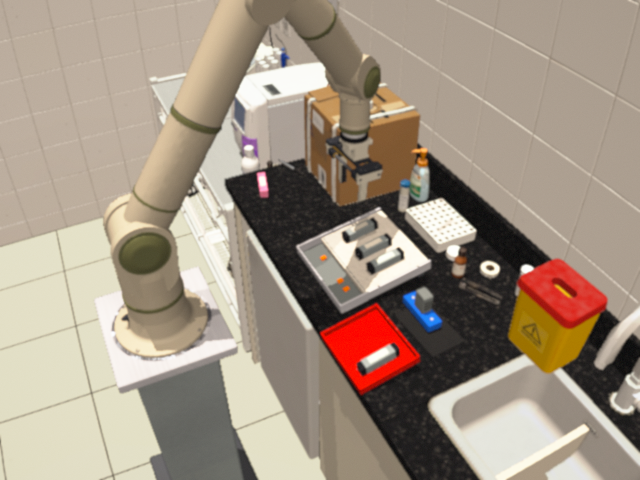

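Request:
move_arm([
  [-22,36,0,0,1],
  [-22,36,0,0,1],
  [-22,36,0,0,1],
  [-22,36,0,0,1],
  [-22,36,0,0,1],
  [-22,36,0,0,1],
  [-22,36,0,0,1],
  [-22,36,0,0,1],
  [-22,36,0,0,1],
  [-22,36,0,0,1],
  [-22,36,0,0,1],
  [-22,36,0,0,1],
  [-22,36,0,0,1],
  [-22,36,0,0,1],
  [-22,36,0,0,1],
  [0,0,0,0,1],
  [0,0,0,0,1],
])

```text
t: 89.15
ee_pos: [260.7, 622.3, 164.8]
eef_rot: [-0.01, 1.0, -0.0, 0.0]
force: [0.6, -0.5, -0.2]
opening: 1.002
```

```bash
python3 - <<'E'
from h import *
meas(4)
f=grab('top');cv2.imwrite('pics/top30.png',cv2.resize(f['frame'][160:335,285:520],None,fx=3.4,fy=3.4,interpolation=cv2.INTER_CUBIC))
print('on plate');cells(f,80,(298,403,175,255));print('tray');cells(f,46,(430,510,256,322))
# cell tops: plane normals
hsv=cv2.cvtColor(f['frame'],cv2.COLOR_BGR2HSV);H,S,V=[hsv[...,i] for i in range(3)]
o=(H<22)&(H>5)&(S>140)&(V>150);o[:,:290]=0;o[:,:]&=True;o[:170]=0;o[295:]=0;o[:,410:]=0
n,l,st,c=cv2.connectedComponentsWithStats(o.astype('uint8'))
for i in range(1,n):
    if st[i,4]>8: print('chip',c[i].round(1),onz(f,[c[i]],25).round(1),depth(f,[c[i]]).round(1))
print('mat',onz(f,[[429,199],[493,197],[496,234],[431,238.5]],3).mean(0))
E
```

```text
t 89.35 T [ 0.0183 -0.0192  0.0264] sd [0.024  0.0206 0.0297] F [ 0.42 -0.36  0.05] pos [262.  621.1 165.1] tooly 91.03 M_tooly -0.0195 op 92.7 q [-1.03  0.62 -0.35  1.75  0.28  0.82  0.07]
on plate
tray
cell [491. 290.] 416 [ 421.1 -361.6] [25.7 81.8] yaw -1.1
chip [321.  267.3] [[469.6  21.1  25. ]] [[470.3  21.   20.3]]
chip [364.9 268. ] [[469.4 -79.9  25. ]] [[469.9 -80.3  21.5]]
chip [379.9 268. ] [[ 469.9 -114.6   25. ]] [[ 470.  -114.6   24.6]]
mat [ 598.93598551 -316.54605989    3.        ]
```

View pics/top30.png

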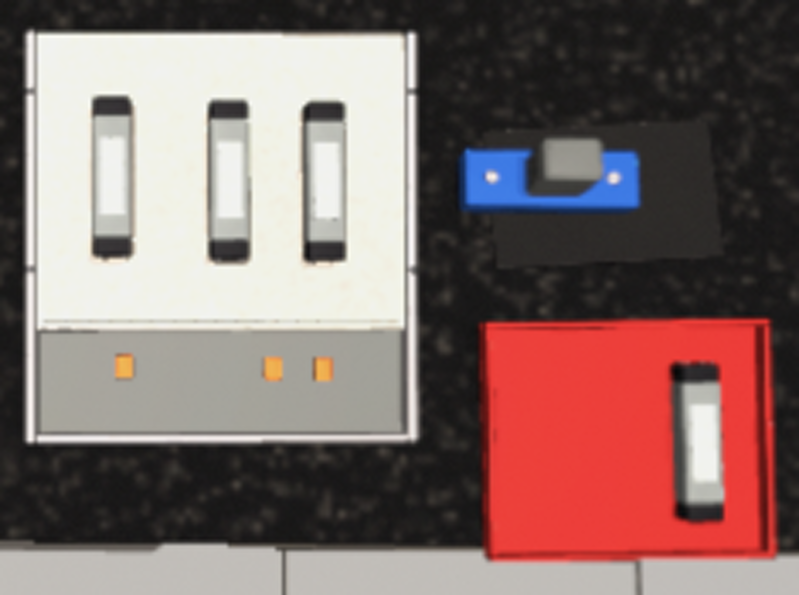

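```bash
python3 - <<'E'
from h import *
print(manip.close_job())
E
```

```text
the job is handed in; nothing more can be done
None
```

The job is handed in, with everything where the task asks; no verdict came back.

- **Chips:** I wiped all three chips into the gutter with the scraper, in two strokes, before any cell went on the plate. They lie flat there.
- **Cells:** Since the tool could not be tilted, I tilted each of the four cells by pressing it flat onto the 9° plate in a light grip. The change in moment showed which ones rattle:

| Cell | First tilt (N m) | Second tilt, after a half turn (N m) | Result |
|---|---|---|---|
| B, start (518, 215) | 0.01 | under 0.01 | sound, on the plate |
| D, start (407, 221) | 0.09 | not done | rattles, in the tray |
| C, start (408, 294) | 0.01 | 0.01 | sound, on the plate |
| A, start (530, 287) | 0.02 | 0.02 | sound, on the plate |

- **D:** I did not tilt it the other way. Its change was larger than the 0.065 or so expected from a core sliding from the middle to one end, and it read the same again above the tray.
- **Noise:** Each averaged reading is uncertain by roughly 0.007 N m.
- **Last check, cells:** The final pictures show three cells lengthwise on the plate. D lies lengthwise in the tray, measured within about 3° of its slope. My cell detector failed on the white plate, so I checked those three by eye.
- **Scraper:** I set it upright near the middle of the mat, but it was later knocked about 40 mm to the left. I left it there: it still stands upright with its centre over the mat, 43 mm from the mat's centre (limit 80), though its left end overhangs the edge by about 25 mm.

The arm was clear of everything at hand-in, at about 89 s.

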